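# Close up the seasoning box for an outside catering job

### The arm

A 7-joint arm with a two-finger parallel gripper is mounted at the origin on a cart in front of the work surface, level with it; the furniture and walls round the work are solid. World frame = base frame: x ahead of the robot, y to its left, z up, the work surface at z = 0. Lengths are in m, angles in degrees, forces in N, time in s.
With the tool pointing down it reaches from about 0.425 to 0.875 m from the base axis. Payload 4.7 kg.
Tool frame: the origin (TCP) lies between the finger pads; the fingertips stand 8 mm ahead of it and the grasp point (between the pads) lies 11 mm behind it; z points along the fingers, y is the line along which they close (so a half turn about z gives the same grasp; the last joint's range is limited). The gripper opens to 87 mm and grips with 3 to 60 N. Pads are 19 mm wide; open, the fingers measure 117 mm over their backs; the gripper's body (75 mm by 190 mm) begins 51 mm behind the grasp point.
Start: joints at [-66.687, 18.392, -4.016, 83.108, 1.295, 78.541, -3.26], TCP at [0.249, 0.601, 0.231] pointing down, gripper open.
Joint ranges: [-163.93, 163.93], [-17.29, 119.83], [-79.2, 71.16], [3.27, 140.29], [-89.18, 269.18], [5.43, 117.66], [-154.24, 154.24]. Speed limits (degrees/s): [147.25, 147.25, 180, 180, 180, 180, 180].

### API

Orientations are given as [roll, pitch, yaw] about the fixed x, y, z axes, in that order (R = Rz(yaw) Ry(pitch) Rx(roll)).
In Python, from cell import env, viewer gives the robot as it stands. The module is installed in compiled form; this text tells all that it offers.
- The arm moves only by the tool arm_command, never from a script. Its argument "series" is a list of rows, each a list of 2 entries, a list of its own where there are three numbers: the shift along the tool's x, y, z in mm, then the turn about the tool's z in rad. A call has exactly 5 rows; each row is the pose to reach, as a shift and turn from the pose commanded when the call began, along the tool's axes at that moment; what a row does not reach only later rows make up. A row lasts 1/10 s, in which the tool goes at most 50 mm and 8.59 degrees, less where a joint would pass 70% of its speed; a pose out of reach is approached as far as the arm can. A call with a gripper value outside its range is refused whole. "grip" is the gripper command: -1 is fully open, 1 is shut, values between are in proportion, set as the call begins (left out, the last holds). The fingers move at their own pace and stop on an object; "grip_force" is the grip in N (left out, the last holds). Time passes only in rows, so rows that repeat a pose let the fingers close, or fill a call up. It gives the time, the measured TCP pose, the force, the opening and the grip force at its end, in the units of the state.
- env.get_obs(): the state, without advancing time (a new reading comes with each control period).
- viewer.read_camera(name): name is "scene" or "top" or "wrist"; returns (picture, depth): 400x640x3 uint8, blue, green, red; 400x640 float32, m along the optical axis (not along the pixel's ray), 0 where there is no reading.
- viewer.calibration(name): a dict with "K" (3x3 intrinsics, pixels), "T" (4x4, takes a point from camera to world coordinates); the wrist camera has in their place "hand_eye" (4x4, takes a point from camera to tool coordinates, whose origin is the TCP and whose axes are the flange's). Camera axes: x right, y up, looking along -z (the intrinsics and any distortion apply to the point x, -y, -z); pixel columns grow to the right and rows downward; lengths in m; the calibration is good to about 2 mm. A picture is of the moment at which its call begins: read the wrist's pose just before it. calibration takes no time and is no camera call.
- env.sign_off(): hands the job in; it is judged then, once.
The state is a dict: "time_s": time; "qpos": joint angles; "joint_velocities": joint speeds; "effort": joint torques, N m; "tool_pos": TCP position; "tool_rot": TCP orientation; "force": force on the tool from outside, world axes, zero at the start; "wrist_torque": the same for the moment, N m; "grip_width": finger opening in m; "grasp_force": force on a finger pad.
Only numpy, scipy, OpenCV 4.12 (cv2) and the standard library are available. Lean on these libraries where they do the work, as an engineer would, in place of code of your own. Each camera call takes 0.05 s, during which the arm holds its last target. There are 200 camera calls.

### The job

Pack the seasoning box: stand the salt shaker and the dark-capped herb jar that are out on the worktop upright in its two empty compartments, one in each, then take the steel lid from its sloping stand, seat it fully in the box's mouth and swing the clamp bail over until it is pressed right down on the lid. Set things down rather than drop them, keep the shaker and the jars upright, and do not disturb the pepper mill, sauce bottle, timer or ramekin standing about.

Things in the scene. Friction and masses are not known exactly. Their poses are not given: they have to be found in the camera images.
- seasoning_box: Fixed open steel box, 135 (x) x 252 (y) x 112 mm tall. Origin: centre of its underside; x to its back, y along it. Walls 3 mm, inner floor at z = 8 mm, rim at z = 112. Three 2 mm dividers, 53 mm high, part it into four compartments of 129 (x) x 60 mm (y) in a row, at y = +93, +31, -31, -93 mm. Those at +31 and -93 are filled; +93 and -31 are empty.
- empty_left (a point): Centre of the floor of the box's empty compartment at its +y end (box y = +93 mm).
- empty_right (a point): Centre of the floor of the box's other empty compartment (box y = -31 mm).
- bail (a joint): Angle (rad) of the U-shaped clamp bail; its hinge line runs along the box's y at box x = +50, z = 95 mm; its arms pass outside the box's ends at y = +-142 mm. 0: down, bar bearing on the lid's front pads; it grows swinging up and back (upright 1.26; starts 1.5 to 1.85, leaning back; stops 2.3 and, with no lid, -0.12). Stiff (0.3 N m friction): stays where it is left.
- bail_grip (a point): Middle of the bail's bar, on its axis: a black sleeve 16 mm in diameter, 100 mm long, along the box's y, 111 mm from the hinge line. With the bail down it is at x = -56, z = 129 mm of the box frame, 11 mm above the lid's plate. The rest of the bar is 8 mm rod.
- lid: Loose steel lid, 0.35 kg: plate 145 (x) x 258 (y) x 6 mm. Origin: centre of the plate's underside, z out of its top. A grey plug below, 8 mm deep, 121 x 238 mm (113 x 230 at its foot), enters the box's mouth with 4 mm to spare each side. Seated: plate on the rim, origin at (0, 0, 112 mm) of the box frame, y along the box's y, either way round. Starts on the stand at 35 degrees to level.
- lid_handle (a point): Middle of the lid's black bar handle, 28 mm above the lid's origin: the bar runs along the lid's y, 100 mm long, 12 mm wide, 12 mm thick, on two posts 43 mm each side of this point; 16 mm clear below it. Its top is 34 mm above the origin.
- lid_rack: Fixed wire stand, about 145 x 160 x 135 mm, that holds the lid face up, leaning back 35 degrees from level. Origin on the worktop roughly under the lid's middle; x to its high back, so the lid's face looks up and to -x of the stand. Two upturned rods at the low side, 75 mm each side of the middle, keep the lid from sliding; they end about 12 mm above its plate.
- salt_shaker: Salt shaker to be packed, silvery grey with a domed, holed cap, 44 mm in diameter, 90 mm tall, standing on the worktop. Origin: centre of its underside, z up.
- herb_jar: Jar to be packed, clear with a brown label and a dark cap, 44 mm in diameter, 96 mm tall, standing on the worktop. Origin: centre of its underside, z up.
- boxed_jar: Jar like the other, already standing in the compartment at y = +31 mm of the box: stays there. Origin: centre of its underside.
- boxed_shaker: Salt shaker like the other, already standing in the compartment at y = -93 mm of the box: stays there. Origin: centre of its underside.
- pepper_mill: Bystander: dark wooden pepper mill, 58 mm in diameter, 150 mm tall. Origin: centre of its underside.
- sauce_bottle: Bystander: orange squeeze bottle with a black pointed cap, 62 mm in diameter, 213 mm tall. Origin: centre of its underside.
- timer: Bystander: white kitchen timer with a red knob, 40 x 60 x 63 mm tall. Origin: centre of its underside.
- ramekin: Bystander: white ramekin of sauce, 71 mm in diameter, 44 mm tall. Origin: centre of its underside.
Not all that is in view belongs to the job. What is shaped like the boxed_jar but blue or purple is not meant.

How it is judged:
By the outcome, as a careful person would: the job done as asked, in the order asked, and still so for the second after the job is handed in, with the robot touching nothing.
It also fails if it takes over 72 s, if anything falls off the work surface, if the arm or the gripper's body presses on something with over 40 N, if the wrist force passes 120 N, or if a joint passes its speed limit or range.

## Working session

There is one attempt and no reset: what is moved stays moved. The work goes in short steps, Python scripts to look and compute and a tool call to move; the robot and the scene stay as the last step left them, time stands still between calls to the robot, and variables do not carry over. Pictures are saved under pics/ and viewed, at most 10 in all, crops included, and the job is handed in when it is done.

Besides the shell and the picture viewer there is one more tool, called after "Emit:" as name([rows], argument=value, ...), one row to a line, values as JSON. arm_command: Moves the arm, as the interface text tells. Its arguments: {"type":"object","properties":{"series":{"type":"array"},"grip":{"type":"number"},"grip_force":{"type":"number"}},"required":["series"]}

```bash
mkdir -p pics; ls; cat > h.py <<'E'
import numpy as np, cv2
from scipy.spatial.transform import Rotation as R
from cell import env, viewer
def cam(name):
    o=env.get_obs(); im,d=viewer.read_camera(name); c=viewer.calibration(name); K=np.array(c["K"])
    if "T" in c: T=np.array(c["T"])
    else:
        W=np.eye(4); W[:3,:3]=R.from_euler('xyz',o["tool_rot"],degrees=True).as_matrix(); W[:3,3]=o["tool_pos"]
        T=W@np.array(c["hand_eye"])
    return im,d,K,T
def pts(d,K,T):
    v,u=np.mgrid[0:d.shape[0],0:d.shape[1]]
    P=np.stack([(u-K[0,2])/K[0,0]*d,-(v-K[1,2])/K[1,1]*d,-d],-1)
    return P@T[:3,:3].T+T[:3,3]
def ray(u,v,z,K,T):
    r=T[:3,:3]@np.array([(u-K[0,2])/K[0,0],-(v-K[1,2])/K[1,1],-1]); o=T[:3,3]
    return o+r*(z-o[2])/r[2]
E
python3 - <<'E'
from h import *
print(env.get_obs())
for n in("scene","top"):
    im,d,K,T=cam(n); cv2.imwrite(f"pics/{n}.png",im); np.savez(f"{n}.npz",im=im,d=d,K=K,T=T)
    c=viewer.calibration(n); print(n,{k:np.round(v,3).tolist() if k in("K","T") else v for k,v in c.items()})
E
```

```text
pics
{'time_s': 0.0, 'qpos': array([-66.6879791 ,  18.4371548 ,  -4.0156529 ,  83.17417985,
         1.29273289,  78.54079271,  -3.26113498]), 'joint_velocities': array([ 0.08795726, -0.01484749, -0.11960649,  0.0317756 , -0.00746613,
        0.07683006, -0.03375158]), 'effort': array([-9.13314925e-04, -4.91292214e+01, -4.04394558e-01, -3.12534678e+01,
       -6.40554121e-02,  4.36018920e-02,  1.47857481e-04]), 'tool_pos': array([0.24861573, 0.59999728, 0.22948942]), 'tool_rot': array([-1.79892989e+02,  3.49898063e-03,  1.57496244e+02]), 'force': array([ 0.14562396, -0.65521649,  0.29146827]), 'wrist_torque': array([0.02437146, 0.04324355, 0.02914735]), 'grasp_force': 0.0, 'grip_width': 0.08729706438645511}
scene {'K': [[463.949, 0.0, 321.786], [0.0, 463.949, 198.426], [0.0, 0.0, 1.0]], 'T': [[0.559, 0.45, -0.696, -0.476], [-0.829, 0.306, -0.468, -0.636], [0.002, 0.839, 0.544, 0.853], [0.0, 0.0, 0.0, 1.0]]}
top {'K': [[434.336, 0.0, 320.008], [0.0, 434.336, 196.743], [0.0, 0.0, 1.0]], 'T': [[0.021, 0.993, -0.12, 0.344], [-1.0, 0.022, 0.004, 0.02], [0.007, 0.12, 0.993, 1.332], [0.0, 0.0, 0.0, 1.0]]}
```

View pics/scene.png

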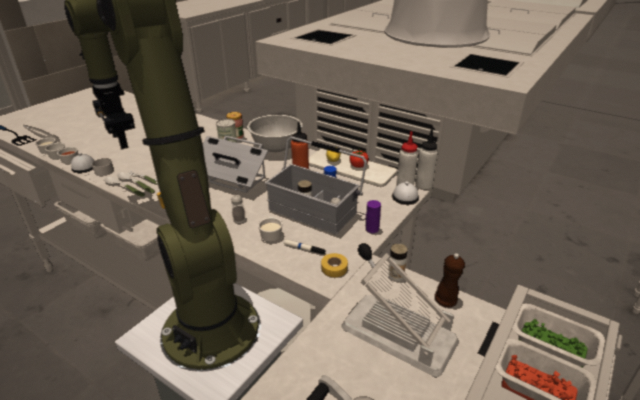

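View pics/top.png

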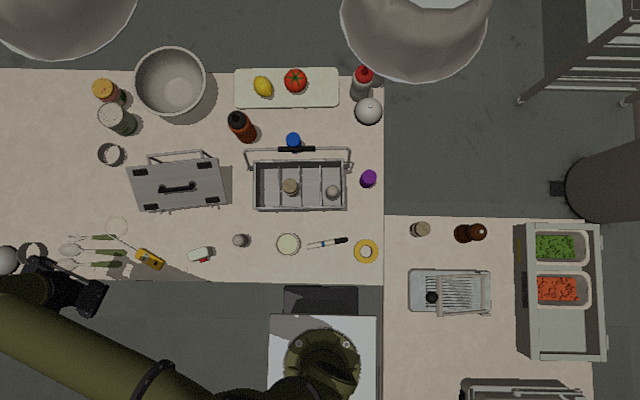

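The top view shows the box at (300,185), lid on its stand at (177,184), bail bar at (297,149), timer (200,254), ramekin (288,243), sauce bottle (240,125) and pepper mill (468,233).
- **Salt shaker:** the one at (240,240) has a silvery, holed dome. The other, at (333,191), is the boxed one.
- **Herb jar:** the candidates are (420,228), blue (293,140), purple (368,178), and the large jars at (105,90) and (118,118). The one at (420,228) fits, with its dark cap and brown label.

I'll confirm both in one enlarged crop.

```bash
python3 - <<'E'
import numpy as np,cv2
from h import pts,ray
s=np.load("scene.npz");t=np.load("top.npz")
c=lambda im,u,v,w,h,k:cv2.resize(im[v-h:v+h,u-w:u+w],None,fx=k,fy=k,interpolation=cv2.INTER_CUBIC)
a=c(s['im'],238,208,25,25,5);b=c(s['im'],398,255,25,25,5)
e=c(t['im'],240,240,25,25,5);f=c(t['im'],420,228,25,25,5)
g=c(t['im'],300,180,60,45,6.25)
top=np.hstack([a,b,e])[:, :750]; 
low=np.zeros((g.shape[0],750,3),np.uint8); low[:,:750]=g[:,:750]
cv2.imwrite("pics/crop1.png",cv2.resize(np.vstack([np.hstack([a,b,e]),low]),(594,640))[:600] if 0 else cv2.resize(np.vstack([np.hstack([a,b,e]),low]),(540,585)))
for n,z in(("scene",s),("top",t)):
    P=pts(z['d'],z['K'],z['T']); print(n,z['d'].min(),z['d'].max())
    np.save(n+"P.npy",P)
P=np.load("topP.npy")
for nm,u,v in(("salt",240,240),("herb",420,228),("mill",460,232),("timer",200,254),("ram",288,243),("sauce",238,120),("purple",368,178),("blue",293,140),("bjar",290,186),("bsh",333,192),("bailbar",297,149),("handle",177,187),("counter",250,270),("rcounter",400,320)):
    print(nm,P[v,u].round(3))
E
```

```text
scene 0.0 3.9999676
top 0.0 2.3859634
salt [0.366 0.239 0.09 ]
herb [ 0.41  -0.272  0.094]
mill [ 0.403 -0.399  0.053]
timer [0.323 0.359 0.058]
ram [0.361 0.107 0.027]
sauce [0.691 0.244 0.174]
purple [ 0.55  -0.122  0.101]
blue [0.658 0.097 0.096]
bjar [0.522 0.101 0.104]
bsh [ 0.508 -0.022  0.097]
bailbar [0.605 0.079 0.208]
handle [0.51  0.419 0.116]
counter [ 0.277  0.222 -0.004]
rcounter [ 0.139 -0.233 -0.003]
```

View pics/crop1.png

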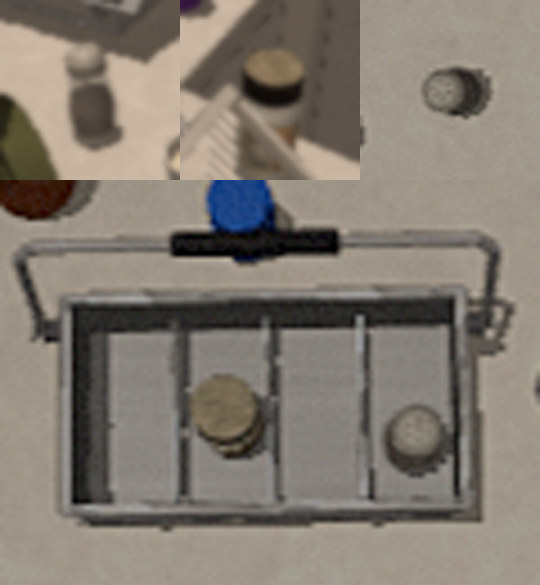

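The crop confirms both targets: the silvery shaker with its holed dome at top (240,240), and the clear jar with a dark cap at top (420,228), the same as the boxed jar. The bail leans back over the box, and empty compartments are 1 and 3 from the left. Next I'll take exact measurements.

```bash
cat > meas.py <<'E'
from h import *
def box(P,zr=0.112,tol=.006,roi=(.42,.62,-.1,.25)):
    m=(abs(P[...,2]-zr)<tol)&(P[...,0]>roi[0])&(P[...,0]<roi[1])&(P[...,1]>roi[2])&(P[...,1]<roi[3])
    return P[m]
E
python3 - <<'E'
from meas import *
t=np.load("top.npz");P=np.load("topP.npy");S=np.load("sceneP.npy");s=np.load("scene.npz")
def cyl(P,xy,zlo,zhi,r=.05):
    m=(np.hypot(P[...,0]-xy[0],P[...,1]-xy[1])<r)&(P[...,2]>zlo)&(P[...,2]<zhi); return P[m]
for nm,xy in(("salt",(.366,.239)),("herb",(.41,-.272))):
    for n,Q in(("top",P),("scene",S)):
        q=cyl(Q,xy,.02,.15)
        print(nm,n,len(q),"zmax",np.percentile(q[:,2],98).round(3) if len(q) else 0)
        for a in np.arange(.01,.1,.01):
            k=q[(q[:,2]>a)&(q[:,2]<=a+.01)]
            if len(k)>5:
                (c,r)=cv2.minEnclosingCircle((k[:,:2]*1000).astype(np.float32)); print(" z%.2f"%a,len(k),np.round(c),round(r),k[:,:2].mean(0).round(3))
for n,Q in(("top",P),("scene",S)):
    b=box(Q)
    print(n,len(b),cv2.minAreaRect((b[:,:2]*1000).astype(np.float32)))
# plane of lid
hp=np.array([.51,.419]); m=(np.hypot(P[...,0]-.51,P[...,1]-.419)<.12)&(P[...,2]>.03)&(t['im'].max(-1)>70)
q=P[m]
for n,Q in(("top",P),("scene",S)):
    m=(abs(Q[...,0]-.52)<.13)&(abs(Q[...,1]-.42)<.15)&(Q[...,2]>.03)&(Q[...,2]<.2);q=Q[m]
    A=np.c_[q[:,:2],np.ones(len(q))];k=np.ones(len(q),bool)
    for i in range(15):
        c=np.linalg.lstsq(A[k],q[k,2],rcond=None)[0];k=abs(A@c-q[:,2])<max(.004,.03-.003*i)
    r=np.linalg.norm(c[:2]);print(n,"lid plane",c.round(3),"tilt",np.degrees(np.arctan(r)).round(1),"dir",np.degrees(np.arctan2(c[1],c[0])).round(1),k.sum(),q[k].mean(0).round(4))
    print(cv2.minAreaRect((q[k]*1000)[:,:2].astype(np.float32)))
    h=(q[:,2]-A@c)*np.cos(np.arctan(r)); hk=(h>.018)&(h<.034)&(np.hypot(q[:,0]-.51,q[:,1]-.42)<.08)
    print("handle",hk.sum(),q[hk].mean(0).round(4),h[hk].max(),cv2.minAreaRect((q[hk]*1000)[:,:2].astype(np.float32)))
# bail sleeve
m=(P[...,2]>.17)&(P[...,2]<.23)&(P[...,0]>.5)&(P[...,0]<.7)&(P[...,1]>-.1)&(P[...,1]<.2);q=P[m];print("bail",len(q),q.mean(0),q.min(0),q.max(0))
# obstacles near herb
for x0,x1,y0,y1 in((.3,.5,-.24,-.2),(.3,.5,-.4,-.3),(.2,.32,-.4,-.2),(.42,.5,.2,.5),(.6,.75,-.1,.25)):
    m=(P[...,0]>x0)&(P[...,0]<x1)&(P[...,1]>y0)&(P[...,1]<y1)&(t['d']>0);print((x0,x1,y0,y1),"zmax",P[m][:,2].max().round(3))
E
```

```text
salt top 192 zmax 0.091
 z0.03 25 [367. 243.] 21 [0.368 0.233]
 z0.04 19 [367. 239.] 18 [0.365 0.231]
 z0.05 20 [366. 243.] 18 [0.366 0.235]
 z0.06 10 [368. 240.] 16 [0.368 0.233]
 z0.07 23 [367. 247.] 17 [0.365 0.244]
 z0.08 84 [367. 247.] 16 [0.367 0.245]
 z0.09 8 [367. 245.] 12 [0.367 0.247]
salt scene 270 zmax 0.089
 z0.02 30 [359. 240.] 21 [0.355 0.235]
 z0.03 45 [363. 242.] 21 [0.357 0.235]
 z0.04 42 [363. 243.] 19 [0.357 0.238]
 z0.05 38 [361. 243.] 18 [0.359 0.237]
 z0.06 28 [363. 244.] 17 [0.358 0.24 ]
 z0.07 38 [365. 245.] 17 [0.36  0.238]
 z0.08 49 [364. 245.] 16 [0.363 0.244]
herb top 266 zmax 0.1
 z0.02 10 [ 409. -270.] 20 [ 0.409 -0.263]
 z0.03 12 [ 407. -269.] 18 [ 0.406 -0.264]
 z0.04 9 [ 411. -271.] 19 [ 0.411 -0.264]
 z0.05 14 [ 410. -279.] 23 [ 0.404 -0.268]
 z0.06 18 [ 409. -276.] 21 [ 0.409 -0.265]
 z0.07 6 [ 408. -266.] 14 [ 0.405 -0.262]
 z0.08 17 [ 410. -276.] 20 [ 0.409 -0.266]
 z0.09 173 [ 410. -281.] 22 [ 0.41 -0.28]
herb scene 398 zmax 0.097
 z0.02 32 [ 407. -280.] 22 [ 0.391 -0.282]
 z0.03 26 [ 402. -284.] 20 [ 0.394 -0.282]
 z0.04 25 [ 402. -284.] 21 [ 0
[... 712 characters left out ...]
898376464844), (13.153468132019043, 99.57461547851562), 6.717367172241211)
scene lid plane [ 0.691  0.094 -0.306] tilt 34.9 dir 7.7 1457 [0.5215 0.407  0.0922]
((517.47509765625, 425.01470947265625), (123.79637145996094, 259.1787414550781), 7.398015975952148)
handle 91 [0.5023 0.4222 0.1123] 0.033134032820593906 ((502.9927673339844, 423.2471618652344), (15.42184829711914, 99.29806518554688), 7.745202541351318)
bail 424 [0.60759037 0.06623237 0.20616298] [ 0.59945634 -0.06656409  0.1701086 ] [0.61825668 0.19994636 0.21636146]
(0.3, 0.5, -0.24, -0.2) zmax 0.008
(0.3, 0.5, -0.4, -0.3) zmax 0.095
(0.2, 0.32, -0.4, -0.2) zmax 0.226
(0.42, 0.5, 0.2, 0.5) zmax 0.118
(0.6, 0.75, -0.1, 0.25) zmax 0.7
```

```bash
python3 - <<'E'
from meas import *
P=np.load("topP.npy");S=np.load("sceneP.npy");t=np.load("top.npz")
for n,Q in(("top",P),("scene",S)):
    m=(Q[...,0]>.1)&(Q[...,0]<.6)&(Q[...,1]>-.55)&(Q[...,1]<-.2)&(Q[...,2]>.1)&(Q[...,2]<.3)
    q=Q[m]; 
    for x in np.arange(.1,.6,.03):
        k=q[(q[:,0]>=x)&(q[:,0]<x+.03)]
        if len(k)>3: print(n,"x%.2f"%x,len(k),"y",k[:,1].min().round(3),k[:,1].max().round(3),"zmax",k[:,2].max().round(3))
    # box fit
    th=np.radians(2.2); b=box(Q,.110,.007)
    for it in range(4):
        c,s=np.cos(th),np.sin(th); L=np.c_[b[:,0]*c+b[:,1]*s,-b[:,0]*s+b[:,1]*c]
        out=[]
        # front edge: nearest row per y bin
        ys=np.arange(-.04,.2,.008); e=[[],[]]
        for y in ys:
            k=L[(L[:,1]>=y)&(L[:,1]<y+.008),0]
            if len(k)>3: e[0].append((y,k.min())); e[1].append((y,k[k<.62].max()))
        f=[np.polyfit(*np.array(a).T,1) for a in e]; th-=np.arctan(np.median([f[0][0]]))
    xs=[np.median(np.array(a)[:,1]) for a in e]
    k=L[(L[:,0]>xs[0]+.02)&(L[:,0]<xs[0]+.07)]; yy=np.sort(k[:,1])
    print(n,"yaw",np.degrees(th).round(2),"slopes",[np.degrees(a[0]).round(2) for a in f],"x edges",np.round(xs,4),"y edges",yy[[2,-3]].round(4),"hist",np.histogram(yy,bins=np.arange(-.09,.24,.006)))
E
```

```text
top x0.16 130 y -0.416 -0.296 zmax 0.178
top x0.19 104 y -0.402 -0.265 zmax 0.223
top x0.22 204 y -0.396 -0.258 zmax 0.226
top x0.25 114 y -0.417 -0.297 zmax 0.18
top x0.28 61 y -0.418 -0.297 zmax 0.179
top x0.37 128 y -0.45 -0.29 zmax 0.146
top x0.40 176 y -0.452 -0.267 zmax 0.153
top yaw 2.31 slopes [np.float64(-10.43), np.float64(-6.94)] x edges [0.4487 0.5904] y edges [0.0099 0.2772] hist (array([ 0,  0,  0,  0,  0,  0,  0,  0,  0,  0,  0,  0,  0,  0,  0,  0,  7,
       21, 17,  1,  0,  0,  0,  0,  0,  0,  0,  0,  0,  0,  0,  0,  0,  0,
        0,  0,  0,  0,  0,  0,  1, 13,  9, 15, 14, 10, 10,  5,  0,  0,  0,
        0,  0,  0]), array([-9.00000000e-02, -8.40000000e-02, -7.80000000e-02, -7.20000000e-02,
       -6.60000000e-02, -6.00000000e-02, -5.40000000e-02, -4.80000000e-02,
       -4.20000000e-02, -3.60000000e-02, -3.00000000e-02, -2.40000000e-02,
       -1.80000000e-02, -1.20000000e-02, -6.00000000e-03,  8.32667268e-17,
        6.00000000e-03,  1.20000000e-02,  1.80000000e-02,  2.40000000e-02,
        3.00000000e-02,  3.60000000e-02,  4.20000000e-02,  4.80000000e-02,
       
[... 1572 characters left out ...]
0e-02,  1.80000000e-02,  2.40000000e-02,
        3.00000000e-02,  3.60000000e-02,  4.20000000e-02,  4.80000000e-02,
        5.40000000e-02,  6.00000000e-02,  6.60000000e-02,  7.20000000e-02,
        7.80000000e-02,  8.40000000e-02,  9.00000000e-02,  9.60000000e-02,
        1.02000000e-01,  1.08000000e-01,  1.14000000e-01,  1.20000000e-01,
        1.26000000e-01,  1.32000000e-01,  1.38000000e-01,  1.44000000e-01,
        1.50000000e-01,  1.56000000e-01,  1.62000000e-01,  1.68000000e-01,
        1.74000000e-01,  1.80000000e-01,  1.86000000e-01,  1.92000000e-01,
        1.98000000e-01,  2.04000000e-01,  2.10000000e-01,  2.16000000e-01,
        2.22000000e-01,  2.28000000e-01,  2.34000000e-01]))
```

```bash
cat >> meas.py <<'E'
def boxfit(P,c0=(.527,.073),yaw=2.2,zr=.110,tol=.007,off=0):
    b=box(P,zr,tol)[:,:2]; c=np.array(c0); th=np.radians(yaw)
    for it in range(6):
        x=np.array([np.cos(th),np.sin(th)]); y=np.array([-x[1],x[0]]); L=np.c_[(b-c)@x,(b-c)@y]; w=.012 if it<3 else .007
        def ln(i,s,h):
            k=(abs(L[:,i]-s*h)<w)&(abs(L[:,1-i])<(.115 if i==0 else .055)); q=L[k]
            if len(q)<8: return None
            p=np.polyfit(q[:,1-i],q[:,i],1); return p[1],p[0],len(q)
        r=[ln(0,-1,.066),ln(0,1,.066),ln(1,-1,.1245),ln(1,1,.1245)]
        if r[0] and r[1]: c=c+x*(r[0][0]+r[1][0])/2; th-=np.arctan((r[0][1]*r[0][2]+r[1][1]*r[1][2])/(r[0][2]+r[1][2]))
        if r[2] and r[3]: c=c+y*(r[2][0]+r[3][0])/2
    return c.round(4),np.degrees(th).round(2),[None if a is None else np.round(a,4).tolist() for a in r]
E
python3 - <<'E'
from meas import *
for n in("top","scene"):
    print(n,boxfit(np.load(n+"P.npy")))
E
```

```text
top (array([0.5285, 0.0755]), np.float64(2.48), [[-0.0677, 0.0006, 203.0], [0.0677, -0.0005, 222.0], [-0.1259, -0.008, 98.0], [0.1259, 0.0048, 80.0]])
scene (array([0.5262, 0.0752]), np.float64(2.68), [[-0.0668, 0.0012, 189.0], [0.0668, -0.0013, 182.0], [-0.1256, 0.0037, 74.0], [0.1256, 0.0049, 67.0]])
```

```bash
cat > go.py <<'E'
import sys
from h import *
# box-frame helper: python3 go.py b|w x y z yaw(world)   (mm)  prints shift in tool axes
C=np.array([527.3,75.3]);Y=np.radians(2.55)
def b2w(x,y): return C+np.array([x*np.cos(Y)-y*np.sin(Y),x*np.sin(Y)+y*np.cos(Y)])
def shift(tgt,yaw,pos=None,yaw0=None):
    o=env.get_obs(); pos=np.array(o["tool_pos"])*1000 if pos is None else pos; yaw0=o["tool_rot"][2] if yaw0 is None else yaw0
    p=np.radians(yaw0); d=np.array(tgt)-pos
    s=[d[0]*np.cos(p)+d[1]*np.sin(p), d[0]*np.sin(p)-d[1]*np.cos(p), -d[2]]
    print("from",np.round(pos,1),"yaw",round(yaw0,1),"shift",np.round(s,1),"turn",round(float(np.radians((yaw0-yaw+180)%360-180)),3)); return np.array(tgt),yaw
if __name__=="__main__":
    p=None;y0=None
    for a in sys.argv[1:]:
        k,x,y,z,w=a.split(','); x,y,z,w=map(float,(x,y,z,w))
        if k=='b': x,y=b2w(x,y)
        p,y0=shift([x,y,z],w,p,y0)
E
python3 go.py w,330,420,300,125 b,30,0,300,92.55 b,30,0,178,92.55 b,99,0,178,92.55
python3 - <<'E'
import numpy as np
for n in("top","scene"):
    P=np.load(f"{n}P.npy"); m=(P[...,2]>.22)&(P[...,0]<.9)&(P[...,0]>.3)&(P[...,1]>-.4)&(P[...,1]<.5); q=P[m]
    for y in np.arange(-.4,.5,.1):
        k=q[(q[:,1]>=y)&(q[:,1]<y+.1)]
        if len(k)>3: print(n,y.round(1),"xmin",k[:,0].min().round(3),"z",k[:,2].min().round(2),k[:,2].max().round(2))
E
```

```text
from [248.7 600.  229.6] yaw 157.5 shift [-144.  -135.2  -70.4] turn 0.567
from [330. 420. 300.] yaw 125.0 shift [-411.6  -10.8   -0. ] turn 0.566
from [557.3  76.6 300. ] yaw 92.5 shift [  0.   0. 122.] turn 0.0
from [557.3  76.6 178. ] yaw 92.5 shift [ 0. 69. -0.] turn 0.0
top -0.3 xmin 0.666 z 0.54 0.71
top -0.2 xmin 0.658 z 0.54 0.71
top -0.1 xmin 0.67 z 0.54 0.7
top -0.0 xmin 0.344 z 1.33 1.33
top 0.3 xmin 0.689 z 0.6 0.7
top 0.4 xmin 0.658 z 0.6 0.74
scene -0.3 xmin 0.66 z 0.53 0.65
scene -0.2 xmin 0.654 z 0.53 0.64
scene -0.1 xmin 0.67 z 0.54 0.63
```

Emit:
arm_command([
  [[-36, -34, -20], 0.14],
  [[-72, -68, -40], 0.28],
  [[-108, -102, -60], 0.42],
  [[-144, -135, -70], 0.56],
  [[-144, -135, -70], 0.567],
], grip=1)

```text
time_s: 0.6
tool_pos: [0.3348, 0.4154, 0.3027]
tool_rot: [179.8, 0.1, 124.3]
force: [0.1, 0.7, 0.2]
grip_width: 0.0548
grasp_force: 0.0
```

Emit:
arm_command([
  [[-45, -2, 0], 0.12],
  [[-90, -4, 0], 0.24],
  [[-135, -5, 0], 0.36],
  [[-180, -6, 0], 0.48],
  [[-225, -7, 0], 0.566],
])

```text
time_s: 1.1
tool_pos: [0.4539, 0.2312, 0.3002]
tool_rot: [-180.0, -0.0, 92.4]
force: [0.3, 0.2, 0.1]
grip_width: 0.015
grasp_force: 0.0
```

```bash
python3 go.py b,30,0,300,92.55 b,30,0,178,92.55 b,99,0,178,92.55
```

```text
from [453.9 231.2 300.2] yaw 92.4 shift [-158.8   96.7    0.2] turn -0.002
from [557.3  76.6 300. ] yaw 92.5 shift [  0.   0. 122.] turn 0.0
from [557.3  76.6 178. ] yaw 92.5 shift [ 0. 69. -0.] turn 0.0
```

Emit:
arm_command([
  [[-40, 24, 0], 0],
  [[-80, 48, 0], 0],
  [[-120, 72, 0], 0],
  [[-159, 97, 0], 0],
  [[-159, 97, 0], 0],
])

```text
time_s: 1.6
tool_pos: [0.56, 0.0703, 0.3]
tool_rot: [180.0, 0.3, 92.0]
force: [-0.4, 0.5, 0.7]
grip_width: 0.0003
grasp_force: 0.0
```

Emit:
arm_command([
  [[0, 0, 45], 0],
  [[0, 0, 90], 0],
  [[0, 0, 122], 0],
  [[0, 10, 122], 0],
  [[0, 20, 122], 0],
])

```text
time_s: 2.1
tool_pos: [0.5784, 0.0796, 0.179]
tool_rot: [180.0, -0.0, 92.7]
force: [0.5, -0.7, 1.0]
grip_width: 0.0001
grasp_force: 0.0
```

Emit:
arm_command([
  [[0, 10, 0], 0],
  [[0, 20, 0], 0],
  [[0, 30, 0], 0],
  [[0, 40, 0], 0],
  [[0, 49, 0], 0],
])

```text
time_s: 2.6
tool_pos: [0.6265, 0.0809, 0.1781]
tool_rot: [-179.9, 0.0, 92.6]
force: [-4.3, 0.0, -3.2]
grip_width: 0.0002
grasp_force: 2.6
```

Emit:
arm_command([
  [[0, 0, 0], 0],
  [[0, -25, 0], 0],
  [[0, -45, -30], 0],
  [[0, -70, -70], 0],
  [[0, -90, -110], 0],
], grip=-1)

```text
time_s: 3.1
tool_pos: [0.5366, 0.0767, 0.2906]
tool_rot: [179.8, -0.0, 92.6]
force: [0.6, 0.5, 0.8]
grip_width: 0.0326
grasp_force: 0.0
```

```bash
python3 - <<'E'
from meas import *
im,d,K,T=cam("scene");P=pts(d,K,T)
m=(P[...,2]>.15)&(P[...,2]<.215)&(P[...,0]>.56)&(P[...,0]<.72)&(P[...,1]>-.09)&(P[...,1]<.2);q=P[m];print("bail",len(q),np.median(q,0),q.min(0),q.max(0))
cv2.imwrite("pics/s2.png",im)
E
python3 go.py w,366,245,250,92.55 w,366,245,50,92.55
```

```text
bail 286 [0.64133994 0.05971717 0.18532868] [ 0.62166783 -0.06555188  0.15154957] [0.65561689 0.19987195 0.19371735]
from [537.4  77.  298.7] yaw 92.6 shift [ 175.5 -163.8   48.7] turn 0.0
from [366. 245. 250.] yaw 92.5 shift [  0.   0. 200.] turn 0.0
```

Emit:
arm_command([
  [[36, -33, 10], 0],
  [[71, -66, 20], 0],
  [[106, -99, 30], 0],
  [[141, -132, 40], 0],
  [[175, -164, 49], 0],
])

```text
time_s: 3.65
tool_pos: [0.3646, 0.2463, 0.2405]
tool_rot: [179.8, -0.2, 92.6]
force: [0.2, 1.6, 0.0]
grip_width: 0.0762
grasp_force: 0.0
```

Emit:
arm_command([
  [[0, 0, 30], 0],
  [[0, 0, 70], 0],
  [[0, 0, 110], 0],
  [[0, 0, 130], 0],
  [[0, 0, 130], 0],
])

```text
time_s: 4.15
tool_pos: [0.3642, 0.2436, 0.1076]
tool_rot: [-179.9, 0.1, 92.6]
force: [0.2, -0.0, -0.5]
grip_width: 0.0867
grasp_force: 0.0
```

```bash
python3 - <<'E'
from h import *
im,d,K,T=cam("wrist");P=pts(d,K,T);cv2.imwrite("pics/w1.png",im)
for lo,hi in((.03,.05),(.05,.07),(.07,.1)):
    m=(np.hypot(P[...,0]-.366,P[...,1]-.245)<.035)&(P[...,2]>lo)&(P[...,2]<hi);q=P[m]
    if len(q)>9: print(lo,len(q),cv2.minEnclosingCircle((q[:,:2]*1000).astype(np.float32)),q[:,2].max())
print(env.get_obs()["tool_pos"])
E
python3 go.py w,366,245,50,92.55
```

```text
0.03 685 ((367.3466491699219, 248.21466064453125), 21.263505935668945) 0.049993132116072175
0.05 543 ((367.1582336425781, 249.24688720703125), 18.21811866760254) 0.06999388682363616
0.07 2476 ((367.50836181640625, 249.1519317626953), 17.140167236328125) 0.08978339220506532
[0.36538497 0.24444124 0.10954604]
from [365.4 244.4 109.5] yaw 92.6 shift [ 0.5  0.6 59.5] turn 0.0
```

Emit:
arm_command([
  [[4, 2, 25], 0],
  [[4, 2, 50], 0],
  [[4, 2, 62], 0],
  [[4, 2, 62], 0],
  [[4, 2, 62], 0],
])

```text
time_s: 4.7
tool_pos: [0.3678, 0.2492, 0.049]
tool_rot: [179.9, -0.1, 92.6]
force: [0.0, 0.0, 0.3]
grip_width: 0.0871
grasp_force: 0.0
```

Emit:
arm_command([
  [[0, 0, 0], 0],
  [[0, 0, 0], 0],
  [[0, 0, 0], 0],
  [[0, 0, 0], 0],
  [[0, 0, 0], 0],
], grip=1, grip_force=20)

```text
time_s: 5.2
tool_pos: [0.3668, 0.2485, 0.0477]
tool_rot: [180.0, -0.0, 92.6]
force: [0.2, 0.8, 0.3]
grip_width: 0.055
grasp_force: 0.0
```

Emit:
arm_command([
  [[0, 0, 0], 0],
  [[0, 0, 0], 0],
  [[0, 0, 0], 0],
  [[0, 0, -5], 0],
  [[0, 0, -15], 0],
])

```text
time_s: 5.7
tool_pos: [0.3661, 0.2479, 0.0623]
tool_rot: [-179.9, 0.1, 92.6]
force: [0.5, 0.4, -1.2]
grip_width: 0.0378
grasp_force: 19.7
```

```bash
python3 go.py w,366,245,230,92.55 b,0,93,230,92.55 b,0,93,130,92.55 b,0,93,57,92.55; python3 -c "
from h import *
o=env.get_obs();print(o['grip_width'],o['grasp_force'],o['tool_pos'])"
```

```text
from [366.1 247.9  62.3] yaw 92.6 shift [  -2.9   -0.2 -167.7] turn 0.0
from [366. 245. 230.] yaw 92.5 shift [-83.7 153.6  -0. ] turn 0.0
from [523.2 168.2 230. ] yaw 92.5 shift [  0.   0. 100.] turn 0.0
from [523.2 168.2 130. ] yaw 92.5 shift [ 0.  0. 73.] turn 0.0
0.03775982975104153 19.70724769445951 [0.36605134 0.24790511 0.0623118 ]
```

Emit:
arm_command([
  [[0, 0, -40], 0],
  [[0, 0, -85], 0],
  [[0, 0, -130], 0],
  [[-3, 0, -168], 0],
  [[-14, 20, -168], 0],
])

```text
time_s: 6.2
tool_pos: [0.3884, 0.2387, 0.2375]
tool_rot: [179.5, -0.5, 92.8]
force: [0.9, 0.4, -1.2]
grip_width: 0.0379
grasp_force: 19.7
```

Emit:
arm_command([
  [[-18, 34, 0], 0],
  [[-36, 67, 0], 0],
  [[-55, 101, 0], 0],
  [[-73, 134, 0], 0],
  [[-73, 134, 0], 0],
])

```text
time_s: 6.7
tool_pos: [0.5283, 0.1641, 0.2311]
tool_rot: [179.8, 0.2, 92.2]
force: [1.0, 0.0, -0.9]
grip_width: 0.0382
grasp_force: 19.7
```

```bash
python3 go.py b,0,93,130,92.55 b,0,93,62,92.55
```

```text
from [528.3 164.1 231.1] yaw 92.2 shift [  4.3  -5.  101.1] turn -0.007
from [523.2 168.2 130. ] yaw 92.5 shift [ 0.  0. 68.] turn 0.0
```

Emit:
arm_command([
  [[0, 0, 20], 0],
  [[0, 0, 50], 0],
  [[0, 0, 80], 0],
  [[0, 0, 100], 0],
  [[0, 0, 100], 0],
])

```text
time_s: 7.2
tool_pos: [0.5217, 0.1681, 0.1281]
tool_rot: [-179.7, 0.1, 92.6]
force: [-1.5, 0.0, -0.3]
grip_width: 0.0375
grasp_force: 19.7
```

```bash
python3 go.py b,0,93,130,92.55 b,0,93,56,92.55
```

```text
from [521.7 168.1 128.1] yaw 92.6 shift [-0.   1.4 -1.9] turn 0.001
from [523.2 168.2 130. ] yaw 92.5 shift [ 0.  0. 74.] turn 0.0
```

Emit:
arm_command([
  [[0, 0, 25], 0],
  [[0, 0, 50], 0],
  [[0, 0, 65], 0],
  [[0, 0, 69], 0],
  [[0, 0, 71], 0],
])

```text
time_s: 7.7
tool_pos: [0.5249, 0.1688, 0.0603]
tool_rot: [180.0, -0.0, 92.6]
force: [0.1, 0.7, -1.0]
grip_width: 0.0378
grasp_force: 19.7
```

Emit:
arm_command([
  [[0, 0, 0.5], 0],
  [[0, 0, 1], 0],
  [[0, 0, 1.5], 0],
  [[0, 0, 2], 0],
  [[0, 0, 2], 0],
])

```text
time_s: 8.2
tool_pos: [0.5246, 0.1685, 0.0578]
tool_rot: [180.0, -0.0, 92.6]
force: [-0.0, 0.0, -1.7]
grip_width: 0.0381
grasp_force: 19.7
```

Emit:
arm_command([
  [[0, 0, 0.5], 0],
  [[0, 0, 1], 0],
  [[0, 0, 1.5], 0],
  [[0, 0, 1.5], 0],
  [[0, 0, 1.5], 0],
])

```text
time_s: 8.7
tool_pos: [0.5245, 0.1684, 0.056]
tool_rot: [-180.0, 0.0, 92.6]
force: [-0.2, 0.2, 0.1]
grip_width: 0.0376
grasp_force: 19.7
```

Emit:
arm_command([
  [[0, 0, 0.5], 0],
  [[0, 0, 0.8], 0],
  [[0, 0, 0.8], 0],
  [[0, 0, 0.8], 0],
  [[0, 0, 0.8], 0],
])

```text
time_s: 9.2
tool_pos: [0.5246, 0.1684, 0.0555]
tool_rot: [180.0, -0.0, 92.6]
force: [0.1, 0.1, 2.6]
grip_width: 0.0377
grasp_force: 20.0
```

Emit:
arm_command([
  [[0, 0, 0], 0],
  [[0, 0, 0], 0],
  [[0, 0, 0], 0],
  [[0, 0, 0], 0],
  [[0, 0, 0], 0],
], grip=-0.45)

```text
time_s: 9.7
tool_pos: [0.5244, 0.1686, 0.0552]
tool_rot: [-180.0, -0.0, 92.6]
force: [-0.0, -0.0, 0.1]
grip_width: 0.0618
grasp_force: 0.0
```

Emit:
arm_command([
  [[0, 0, -10], 0],
  [[0, 0, -40], 0],
  [[0, 0, -80], 0],
  [[0, 0, -125], 0],
  [[0, 0, -165], 0],
])

```text
time_s: 10.2
tool_pos: [0.5247, 0.1683, 0.2233]
tool_rot: [179.9, -0.0, 92.6]
force: [0.7, 0.5, -0.3]
grip_width: 0.0629
grasp_force: 0.0
```

```bash
python3 - <<'E'
from h import *
im,d,K,T=cam("scene");P=pts(d,K,T)
m=(np.hypot(P[...,0]-.524,P[...,1]-.168)<.032)&(P[...,2]>.07)&(P[...,2]<.108);q=P[m]
print(len(q),q.max(0),q[q[:,2]>.09].mean(0)); np.savez("s3.npz",im=im,d=d)
E
python3 go.py w,470,-60,250,92.55 w,409,-281,250,75 w,409,-281,120,75
```

```text
111 [0.53660638 0.19953277 0.10695828] [0.52107668 0.17081303 0.09495694]
from [528.1 169.6 230.5] yaw 92.6 shift [-226.8  -68.3  -19.5] turn 0.0
from [470. -60. 250.] yaw 92.5 shift [-218.1  -70.8   -0. ] turn 0.306
from [ 409. -281.  250.] yaw 75.0 shift [  0.   0. 130.] turn 0.0
```

Emit:
arm_command([
  [[-45, -13, -4], 0],
  [[-90, -27, -8], 0],
  [[-136, -41, -12], 0],
  [[-182, -55, -16], 0],
  [[-227, -68, -20], 0],
], grip=-1)

```text
time_s: 10.75
tool_pos: [0.466, -0.0633, 0.241]
tool_rot: [179.9, -0.0, 92.6]
force: [0.7, -0.2, 0.1]
grip_width: 0.0858
grasp_force: 0.0
```

Emit:
arm_command([
  [[-44, -14, 0], 0.12],
  [[-87, -28, 0], 0.24],
  [[-131, -42, 0], 0.36],
  [[-175, -56, 0], 0.48],
  [[-218, -71, 0], 0.567],
])

```text
time_s: 11.25
tool_pos: [0.4049, -0.2842, 0.241]
tool_rot: [179.9, -0.1, 59.8]
force: [-0.2, -0.6, -0.2]
grip_width: 0.0866
grasp_force: 0.0
```

Emit:
arm_command([
  [[0, 0, 25], 0],
  [[0, 0, 60], 0],
  [[0, 0, 90], 0],
  [[0, 0, 110], 0],
  [[0, 0, 110], 0],
])

```text
time_s: 11.75
tool_pos: [0.4037, -0.2814, 0.1281]
tool_rot: [-179.7, 0.1, 60.1]
force: [-0.6, 0.6, 0.5]
grip_width: 0.0867
grasp_force: 0.0
```

```bash
python3 - <<'E'
from h import *
im,d,K,T=cam("wrist");P=pts(d,K,T);cv2.imwrite("pics/w2.png",im)
for lo,hi in((.03,.06),(.06,.085),(.085,.11)):
    m=(np.hypot(P[...,0]-.409,P[...,1]+.281)<.035)&(P[...,2]>lo)&(P[...,2]<hi);q=P[m]
    if len(q)>9: print(lo,len(q),cv2.minEnclosingCircle((q[:,:2]*1000).astype(np.float32)),q[:,2].max())
E
python3 go.py w,409,-281,55,60
```

```text
0.03 530 ((413.67559814453125, -275.6591491699219), 22.295400619506836) 0.059922666973076716
0.06 581 ((412.613525390625, -274.7962341308594), 21.48011589050293) 0.08496406147681701
0.085 3790 ((410.6338195800781, -278.89215087890625), 21.92491340637207) 0.09776462447551015
from [ 404.9 -282.1  129.8] yaw 60.1 shift [ 3.   3.  74.8] turn 0.001
```

Emit:
arm_command([
  [[6, 3, 20], 0],
  [[6, 3, 45], 0],
  [[6, 3, 65], 0],
  [[6, 3, 74], 0],
  [[6, 3, 74], 0],
])

```text
time_s: 12.3
tool_pos: [0.4114, -0.2786, 0.0565]
tool_rot: [-180.0, 0.0, 60.1]
force: [0.3, -0.2, 0.1]
grip_width: 0.0867
grasp_force: 0.0
```

Emit:
arm_command([
  [[6, 3, 0], 0],
  [[0, 0, 0], 0],
  [[0, 0, 0], 0],
  [[0, 0, 0], 0],
  [[0, 0, 0], 0],
], grip=1)

```text
time_s: 12.8
tool_pos: [0.4114, -0.2787, 0.0566]
tool_rot: [180.0, -0.0, 60.1]
force: [-0.3, 0.1, 0.2]
grip_width: 0.0549
grasp_force: 0.0
```

Emit:
arm_command([
  [[0, 0, 0], 0],
  [[0, 0, 0], 0],
  [[0, 0, 0], 0],
  [[0, 0, -5], 0],
  [[0, 0, -15], 0],
])

```text
time_s: 13.3
tool_pos: [0.4105, -0.2783, 0.071]
tool_rot: [-179.9, 0.0, 60.1]
force: [0.0, 0.3, -2.1]
grip_width: 0.043
grasp_force: 19.9
```

```bash
python3 go.py w,410,-279,240,60 w,470,-120,240,80 b,0,-31,240,92.55 b,0,-31,140,92.55 b,0,-31,63,92.55; python3 -c "
from h import *
o=env.get_obs();print(o['grip_width'],o['grasp_force'],o['tool_pos'])"
```

```text
from [ 410.5 -278.3   71. ] yaw 60.1 shift [-8.00e-01 -1.00e-01 -1.69e+02] turn 0.001
from [ 410. -279.  240.] yaw 60.0 shift [167.7 -27.5  -0. ] turn -0.349
from [ 470. -120.  240.] yaw 80.0 shift [172.   29.3  -0. ] turn -0.219
from [528.7  44.3 240. ] yaw 92.5 shift [  0.   0. 100.] turn 0.0
from [528.7  44.3 140. ] yaw 92.5 shift [ 0.  0. 77.] turn 0.0
0.043012887661208705 19.94870716938749 [ 0.41048928 -0.2783308   0.07104139]
```

Emit:
arm_command([
  [[0, 0, -40], 0],
  [[0, 0, -85], 0],
  [[0, 0, -130], 0],
  [[0, 0, -169], 0],
  [[0, 0, -169], 0],
])

```text
time_s: 13.8
tool_pos: [0.414, -0.2807, 0.2464]
tool_rot: [179.4, -0.2, 60.1]
force: [0.4, -0.2, -0.1]
grip_width: 0.0429
grasp_force: 19.9
```

Emit:
arm_command([
  [[34, -5, 0], -0.07],
  [[68, -11, 0], -0.14],
  [[102, -17, 0], -0.21],
  [[135, -22, 0], -0.28],
  [[168, -28, 0], -0.349],
])

```text
time_s: 14.3
tool_pos: [0.4706, -0.1179, 0.24]
tool_rot: [-180.0, -0.0, 80.2]
force: [0.7, 0.3, -1.3]
grip_width: 0.043
grasp_force: 19.9
```

Emit:
arm_command([
  [[43, 7, 0], -0.055],
  [[86, 15, 0], -0.11],
  [[129, 22, 0], -0.165],
  [[172, 29, 0], -0.219],
  [[172, 29, 0], -0.219],
])

```text
time_s: 14.8
tool_pos: [0.5293, 0.0532, 0.2392]
tool_rot: [-180.0, -0.1, 93.3]
force: [-0.4, -0.8, -1.3]
grip_width: 0.043
grasp_force: 19.9
```

Emit:
arm_command([
  [[0, 0, 0], 0],
  [[0, 0, 20], 0],
  [[0, 0, 60], 0],
  [[0, 0, 90], 0],
  [[0, 0, 90], 0],
])

```text
time_s: 15.3
tool_pos: [0.5252, 0.0429, 0.1463]
tool_rot: [-179.5, 0.1, 92.4]
force: [0.0, -1.9, -1.4]
grip_width: 0.0425
grasp_force: 19.9
```

```bash
python3 go.py b,0,-31,140,92.55 b,0,-31,66,92.55;  python3 -c "
from h import *
im,d,K,T=cam('scene');cv2.imwrite('pics/s4.png',im[120:280,200:440].repeat(3,0).repeat(3,1))"
```

```text
from [525.2  42.9 146.3] yaw 92.4 shift [1.3 3.6 6.3] turn -0.002
from [528.7  44.3 140. ] yaw 92.5 shift [ 0.  0. 74.] turn 0.0
```

View pics/s4.png

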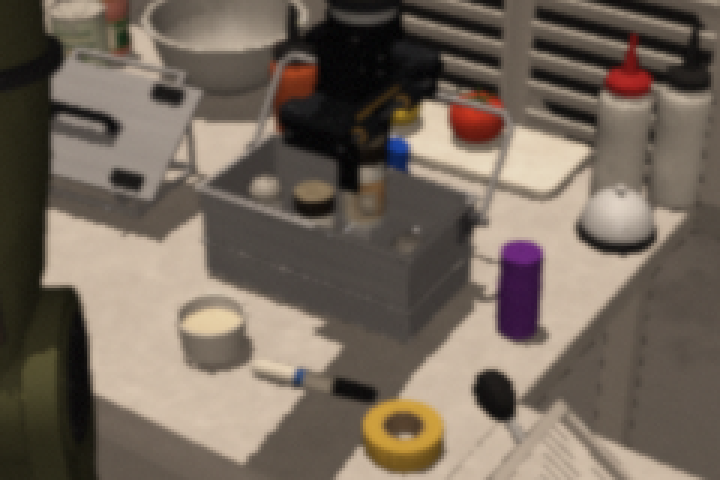

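The crop shows the shaker standing in the left compartment at (265,190) and the herb jar held upright at (370,190) over the third. I'll lower it.

Emit:
arm_command([
  [[0, 0, 0], 0],
  [[0, 0, 30], 0],
  [[0, 0, 60], 0],
  [[0, 0, 76], 0],
  [[0, 0, 80], 0],
])

```text
time_s: 15.85
tool_pos: [0.529, 0.0452, 0.0704]
tool_rot: [-180.0, 0.0, 92.6]
force: [-0.4, 0.8, -0.7]
grip_width: 0.0427
grasp_force: 19.9
```

Emit:
arm_command([
  [[0, 0, 0.5], 0],
  [[0, 0, 1.0], 0],
  [[0, 0, 1.5], 0],
  [[0, 0, 2], 0],
  [[0, 0, 2.5], 0],
])

```text
time_s: 16.35
tool_pos: [0.5293, 0.0455, 0.0683]
tool_rot: [179.9, -0.0, 92.6]
force: [0.0, -0.2, -1.2]
grip_width: 0.043
grasp_force: 19.9
```

Emit:
arm_command([
  [[0, 0, 0.7], 0],
  [[0, 0, 1.4], 0],
  [[0, 0, 2.1], 0],
  [[0, 0, 2.8], 0],
  [[0, 0, 3.3], 0],
])

```text
time_s: 16.85
tool_pos: [0.5289, 0.0454, 0.0643]
tool_rot: [-180.0, 0.0, 92.6]
force: [-0.5, -0.7, -1.0]
grip_width: 0.0429
grasp_force: 19.9
```

Emit:
arm_command([
  [[0, 0, 0.3], 0],
  [[0, 0, 0.6], 0],
  [[0, 0, 0.6], 0],
  [[0, 0, 0.6], 0],
  [[0, 0, 0.6], 0],
])

```text
time_s: 17.35
tool_pos: [0.5289, 0.0454, 0.0642]
tool_rot: [180.0, -0.0, 92.6]
force: [-2.0, -0.2, 4.9]
grip_width: 0.0425
grasp_force: 20.0
```

Emit:
arm_command([
  [[0, 0, 0], 0],
  [[0, 0, 0], 0],
  [[0, 0, 0], 0],
  [[0, 0, 0], 0],
  [[0, 0, 0], 0],
], grip=-0.45)

```text
time_s: 17.85
tool_pos: [0.529, 0.0454, 0.0638]
tool_rot: [180.0, 0.0, 92.6]
force: [0.2, -0.5, -0.6]
grip_width: 0.0624
grasp_force: 0.0
```

Emit:
arm_command([
  [[0, 0, -10], 0],
  [[0, 0, -40], 0],
  [[0, 0, -85], 0],
  [[0, 0, -130], 0],
  [[0, 0, -175], 0],
])

```text
time_s: 18.35
tool_pos: [0.5287, 0.0451, 0.2415]
tool_rot: [179.9, -0.0, 92.6]
force: [0.7, 1.0, 1.0]
grip_width: 0.0627
grasp_force: 0.0
```

```bash
python3 go.py w,515,230,240,95 w,505,423.5,240,97.7 w,505,423.5,112,97.7
```

```text
from [528.7  45.1 241.5] yaw 92.6 shift [185.3  -5.3   1.5] turn -0.042
from [515. 230. 240.] yaw 95.0 shift [193.6   6.9  -0. ] turn -0.047
from [505.  423.5 240. ] yaw 97.7 shift [  0.   0. 128.] turn 0.0
```

Emit:
arm_command([
  [[46, -1, 0], -0.01],
  [[92, -3, 0], -0.02],
  [[139, -4, 0], -0.03],
  [[185, -5, 0], -0.042],
  [[185, -5, 0], -0.042],
])

```text
time_s: 18.85
tool_pos: [0.5129, 0.2387, 0.2391]
tool_rot: [-180.0, -0.2, 95.7]
force: [-1.1, -1.0, 0.2]
grip_width: 0.0629
grasp_force: 0.0
```

Emit:
arm_command([
  [[48, 2, 0], -0.01],
  [[97, 4, 0], -0.02],
  [[145, 5, 0], -0.03],
  [[193, 7, 0], -0.047],
  [[193, 7, 0], -0.047],
])

```text
time_s: 19.35
tool_pos: [0.5013, 0.4313, 0.2379]
tool_rot: [-179.9, -0.2, 98.4]
force: [-0.4, 0.1, -0.1]
grip_width: 0.0635
grasp_force: 0.0
```

Emit:
arm_command([
  [[0, 0, 10], 0],
  [[0, 0, 20], 0],
  [[0, 0, 20], 0],
  [[0, 0, 20], 0],
  [[0, 0, 20], 0],
], grip=0.4)

```text
time_s: 19.85
tool_pos: [0.506, 0.422, 0.2195]
tool_rot: [180.0, -0.0, 97.6]
force: [0.1, -1.3, -0.0]
grip_width: 0.032
grasp_force: 0.0
```

```bash
python3 - <<'E'
from h import *
def rep(n,P):
    m=(abs(P[...,0]-.52)<.1)&(abs(P[...,1]-.425)<.13)&(P[...,2]>.03)&(P[...,2]<.165);q=P[m]
    n0=np.array([-.566,-.0764,.821]); c0=np.array([.5175,.425,.0919]); x=np.array([.815,.11,.572]);x/=np.linalg.norm(x); y=np.cross(n0,x)
    L=np.c_[(q-c0)@x,(q-c0)@y,(q-c0)@n0]
    pl=L[abs(L[:,2])<.005]; k=(L[:,2]>.016)&(L[:,2]<.034)&(abs(L[:,0])<.03)&(abs(L[:,1])<.06); h=L[k]
    print(n,"plate off",len(pl),np.median(pl[:,2]),"x",pl[:,0].min(),pl[:,0].max(),"handle",len(h),h.mean(0) if len(h) else 0,"top",np.percentile(h[:,2],90) if len(h) else 0,cv2.minAreaRect((h[:,:2]*1000).astype(np.float32)) if len(h)>5 else 0)
    top=h[h[:,2]>.024]; w=c0+np.array([top[:,0].mean(),0,.022])@np.array([x,y,n0]) if len(top) else 0; print("  bar centre world",w)
for n in("wrist","scene"):
    im,d,K,T=cam(n);rep(n,pts(d,K,T));cv2.imwrite(f"pics/{n}5.png",im)
E
python3 go.py w,505,423.5,112,97.7
```

```text
wrist plate off 30648 -0.0007421587294332516 x -0.0750047716164306 0.07433541793835545 handle 1862 [0.0037823  0.00600139 0.02502382] top 0.027549745631706365 ((2.018493175506592, 3.1126861572265625), (12.175188064575195, 98.77163696289062), 0.0750507116317749)
  bar centre world [0.50717804 0.42360669 0.11145695]
scene plate off 1632 -0.0006142037078237632 x -0.0807998094267473 0.07351197401670942 handle 93 [-0.00131887 -0.00133685  0.02609702] top 0.02906673393482379 ((-0.8433809280395508, 0.3093109130859375), (101.98704528808594, 14.073397636413574), 89.722900390625)
  bar centre world [0.50402637 0.42318131 0.10924498]
from [505.8 422.5 219.6] yaw 97.7 shift [  1.1  -0.7 107.6] turn -0.0
```

View pics/wrist5.png

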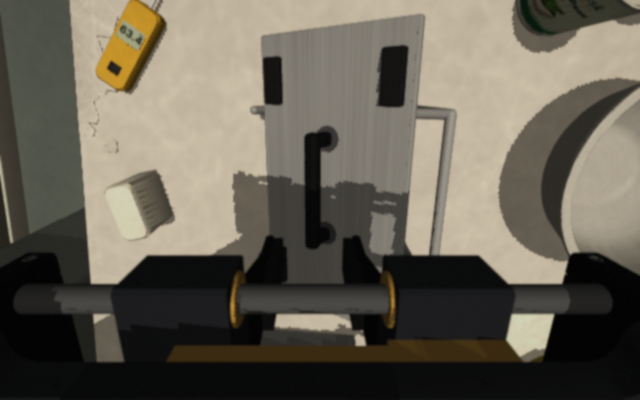

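The wrist view shows the lid with its handle bar at column 314, rows 135–245, aligned with tool x and lying between the fingers. Now I'll descend.

Emit:
arm_command([
  [[2, 0, 35], 0],
  [[2, 0, 70], 0],
  [[2, 0, 90], 0],
  [[2, 0, 98], 0],
  [[2, 0, 98], 0],
])

```text
time_s: 20.45
tool_pos: [0.5048, 0.4245, 0.1202]
tool_rot: [-179.9, 0.1, 97.7]
force: [-1.1, 0.3, -0.4]
grip_width: 0.0263
grasp_force: 0.0
```

Emit:
arm_command([
  [[0, 0, 2], 0],
  [[0, 0, 4], 0],
  [[0, 0, 6], 0],
  [[0, 0, 7], 0],
  [[0, 0, 7], 0],
])

```text
time_s: 20.95
tool_pos: [0.5051, 0.4249, 0.114]
tool_rot: [180.0, -0.0, 97.7]
force: [-0.1, 0.0, -0.2]
grip_width: 0.0259
grasp_force: 0.0
```

Emit:
arm_command([
  [[0, 0, 1.5], 0],
  [[0, 0, 1.5], 0],
  [[0, 0, 1.5], 0],
  [[0, 0, 1.5], 0],
  [[0, 0, 1.5], 0],
], grip=1, grip_force=10)

```text
time_s: 21.45
tool_pos: [0.5055, 0.4248, 0.1123]
tool_rot: [180.0, -0.0, 97.7]
force: [1.9, 1.0, -1.5]
grip_width: 0.0154
grasp_force: 10.0
```

Emit:
arm_command([
  [[0, 0, 0], 0],
  [[0, 0, 0], 0],
  [[0, 1, -3], 0],
  [[0, 2, -6], 0],
  [[0, 3, -9], 0],
])

```text
time_s: 21.95
tool_pos: [0.5075, 0.4252, 0.1213]
tool_rot: [-179.9, 0.0, 97.8]
force: [-1.0, -0.3, -2.3]
grip_width: 0.0152
grasp_force: 10.0
```

Emit:
arm_command([
  [[0, 2, -6], 0],
  [[0, 5, -12], 0],
  [[0, 8, -18], 0],
  [[0, 11, -24], 0],
  [[0, 14, -30], 0],
])

```text
time_s: 22.45
tool_pos: [0.5224, 0.4272, 0.1521]
tool_rot: [180.0, -0.0, 97.7]
force: [0.3, 1.0, -3.4]
grip_width: 0.0155
grasp_force: 10.0
```

Emit:
arm_command([
  [[0, 0, -8], 0],
  [[0, 0, -16], 0],
  [[0, 0, -24], 0],
  [[0, 0, -32], 0],
  [[0, 0, -40], 0],
])

```text
time_s: 22.95
tool_pos: [0.5219, 0.4272, 0.1922]
tool_rot: [180.0, -0.0, 97.7]
force: [0.6, -0.0, -2.9]
grip_width: 0.0153
grasp_force: 10.0
```

Emit:
arm_command([
  [[0, 0, -15], 0],
  [[0, 0, -30], 0],
  [[0, 0, -45], 0],
  [[0, 0, -60], 0],
  [[0, 0, -60], 0],
], grip_force=45)

```text
time_s: 23.45
tool_pos: [0.5232, 0.428, 0.2551]
tool_rot: [179.7, -0.2, 97.7]
force: [0.2, -0.4, -2.2]
grip_width: 0.0137
grasp_force: 45.0
```

```bash
python3 - <<'E'
from h import *
im,d,K,T=cam("scene");P=pts(d,K,T);cv2.imwrite("pics/s6.png",im[60:260,100:360].repeat(3,0).repeat(3,1)); o=env.get_obs();print(o['grip_width'],o['grasp_force'],o['force'],o['tool_pos'])
im,d,K,T=cam("wrist");np.savez("w6.npz",im=im,d=d,K=K,T=T);P=pts(d,K,T);z=o['tool_pos'][2]
m=(P[...,2]>z-.06)&(P[...,2]<z-.01)&(abs(P[...,0]-.52)<.12)&(abs(P[...,1]-.43)<.16)
q=P[m];A=np.c_[q[:,:2],np.ones(len(q))];k=np.ones(len(q),bool)
for i in range(10):
    c=np.linalg.lstsq(A[k],q[k,2],rcond=None)[0];k=abs(A@c-q[:,2])<.003+.002*(9-i)
print(c,k.sum(),cv2.minAreaRect((q[k,:2]*1000).astype(np.float32)))
E
```

```text
0.013391989655957934 44.998881071805954 [-0.13028588  0.31018236 -2.38725579] [0.52270231 0.42761539 0.25329905]
[ 0.65612709  0.08883164 -0.1567249 ] 28563 ((512.7097778320312, 446.5801086425781), (78.31114959716797, 220.45223999023438), 7.706582069396973)
```

View pics/s6.png

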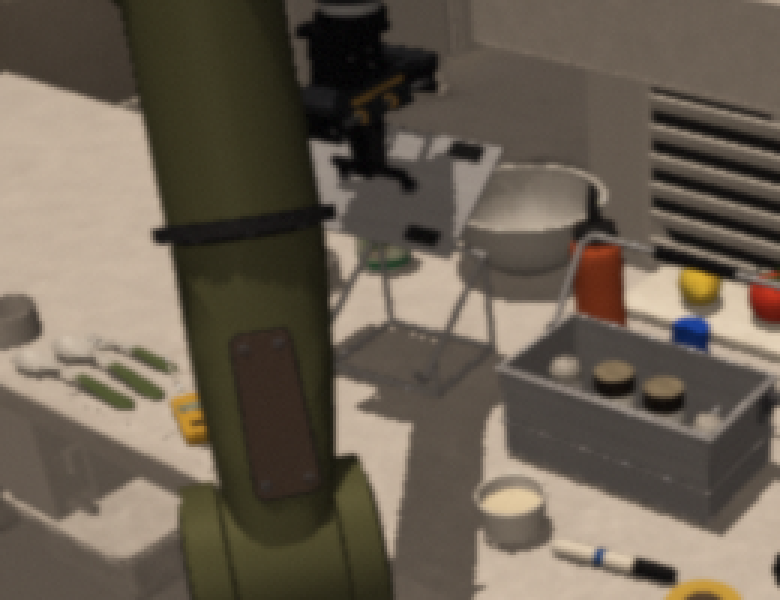

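The crop shows the lid lifted clear of its stand but still tilted in the fingers, with all four items upright in the box at (565,368), (613,378), (663,393) and (708,420). I'll measure the lid in the hand. Then I'll set its low edge on the front rim and pivot it level there.

```bash
cat > lidm.py <<'E'
from h import *
def lid():
    o=env.get_obs();im,d,K,T=cam("wrist");P=pts(d,K,T);t=o['tool_pos'];ty=np.radians(o['tool_rot'][2])
    q=P[(d>0)&(np.hypot(P[...,0]-t[0],P[...,1]-t[1])<.2)&(P[...,2]>t[2]-.11)&(P[...,2]<t[2]+.05)]
    yh=np.array([np.cos(ty),np.sin(ty),0]);xh=np.array([np.sin(ty),-np.cos(ty),0])
    L=np.c_[(q-t)@xh,(q-t)@yh,q[:,2]-t[2]]
    L=L[(L[:,2]<-.0+.75*L[:,0]+.02)|(L[:,1]>.03)]
    A=np.c_[L[:,:2],np.ones(len(L))];k=abs(L[:,2]+.024-.3*L[:,0])<.05
    for i in range(14):
        c=np.linalg.lstsq(A[k],L[k,2],rcond=None)[0];k=abs(A@c-L[:,2])<max(.0025,.03-.0025*i)
    a=np.arctan(c[0]);n=np.array([-c[0],-c[1],1]);n/=np.linalg.norm(n)
    x=np.array([np.cos(a),0,np.sin(a)]);y=np.cross(n,x);o0=np.array([0,0,c[2]])
    M=np.c_[(L-o0)@x,(L-o0)@y,(L-o0)@n];p=M[abs(M[:,2])<.0025]
    ymax=np.percentile(p[:,1],99.8);s=p[(p[:,1]>.06)&(p[:,1]<ymax-.01)]
    yb=(s[:,1]//.005).astype(int);e=np.array([(b*.005,*np.percentile(s[yb==b,0],[.5,99.5])) for b in np.unique(yb)])
    b=M[(M[:,2]>.0235)&(M[:,2]<.031)&(abs(M[:,0])<.04)&(M[:,1]>.02)&(M[:,1]<.075)]
    print("tilt",np.degrees(a).round(1),"side",np.degrees(np.arctan(c[1])).round(2),"n",k.sum(),"ymax",ymax.round(4),"xlo/hi",np.median(e[:,1]).round(4),np.median(e[:,2]).round(4),"yaw",[np.degrees(np.arctan(np.polyfit(e[:,0],e[:,j],1)[0])).round(2) for j in(1,2)])
    print("bar top pts",len(b),b.mean(0).round(4),"ymax",np.percentile(b[:,1],99).round(4),"bar centre rel TCP (box x,-,z)",(o0+x*(np.median(e[:,1])+np.median(e[:,2]))/2+n*.022).round(4),"bar via pts",(o0+x*b[:,0].mean()+n*.022).round(4))
    print("tcp",t.round(4),o['tool_rot'][2])
if __name__=="__main__": lid()
E
python3 lidm.py; python3 go.py w,510,250,270,95 b,-27,0,230,92.55
```

```text
tilt 33.4 side -0.13 n 55031 ymax 0.1286 xlo/hi -0.0326 0.0875 yaw [np.float64(5.73), np.float64(-1.51)]
bar top pts 1383 [0.017  0.036  0.0269] ymax 0.0509 bar centre rel TCP (box x,-,z) [0.0108 0.     0.0044] bar via pts [ 0.0021  0.     -0.0013]
tcp [0.5221 0.4272 0.2518] 97.73426176580062
from [521.7 427.  250.9] yaw 97.7 shift [-173.8  -35.5  -19.1] turn 0.048
from [510. 250. 270.] yaw 95.0 shift [-174.4  -25.    40. ] turn 0.043
```

Emit:
arm_command([
  [[-35, -7, -4], 0.01],
  [[-70, -14, -8], 0.02],
  [[-105, -21, -12], 0.03],
  [[-140, -28, -16], 0.04],
  [[-174, -35, -19], 0.048],
])

```text
time_s: 24.1
tool_pos: [0.5101, 0.2481, 0.2695]
tool_rot: [-179.9, 0.0, 95.0]
force: [-0.1, 0.3, -2.2]
grip_width: 0.0139
grasp_force: 45.0
```

Emit:
arm_command([
  [[-45, -6, 5], 0.01],
  [[-90, -12, 15], 0.02],
  [[-135, -18, 25], 0.03],
  [[-174, -26, 40], 0.043],
  [[-174, -26, 40], 0.043],
])

```text
time_s: 24.6
tool_pos: [0.4978, 0.0664, 0.2279]
tool_rot: [-179.7, 0.2, 91.9]
force: [0.3, -1.1, -2.3]
grip_width: 0.0136
grasp_force: 45.0
```

Emit:
arm_command([
  [[0, 0, 10], 0],
  [[0, 0, 20], 0],
  [[0, 0, 30], 0],
  [[0, 0, 35], 0],
  [[0, 0, 35], 0],
])

```text
time_s: 25.1
tool_pos: [0.4992, 0.0749, 0.194]
tool_rot: [-179.9, 0.1, 92.6]
force: [-0.2, 0.6, -3.2]
grip_width: 0.0138
grasp_force: 45.0
```

```bash
python3 go.py b,-28,0,182,92.55; python3 lidm.py; python3 - <<'E'
from meas import *
im,d,K,T=cam("wrist");P=pts(d,K,T);print(boxfit(P))
im,d,K,T=cam("scene");np.savez("s7.npz",im=im,d=d,K=K,T=T);cv2.imwrite("pics/s7.png",im[90:290,220:480].repeat(3,0).repeat(3,1))
E
```

```text
from [499.2  74.9 194. ] yaw 92.6 shift [-0.9  0.1 12. ] turn 0.001
tilt 33.3 side -0.19 n 55043 ymax 0.1287 xlo/hi -0.0327 0.0873 yaw [np.float64(5.69), np.float64(-1.09)]
bar top pts 1388 [0.0169 0.0361 0.0269] ymax 0.051 bar centre rel TCP (box x,-,z) [0.0108 0.0001 0.0044] bar via pts [ 0.0021  0.0001 -0.0013]
tcp [0.4992 0.0749 0.194 ] 92.59838378191058
(array([0.527, 0.073]), np.float64(2.2), [None, None, None, None])
```

View pics/s7.png

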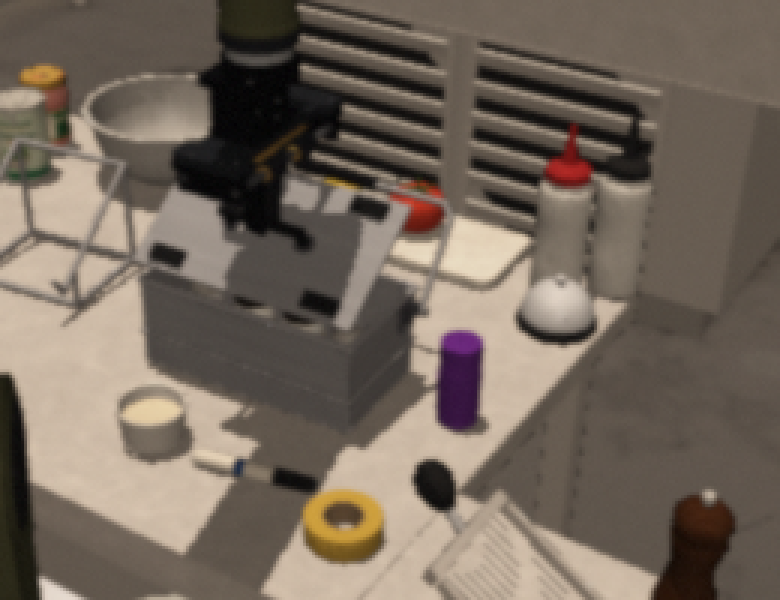

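The crop shows the tilted lid over the box with its low edge just in front of and above the front rim, and the bail clear behind. I'll lower it to contact.

Emit:
arm_command([
  [[-1, 0, 4], 0],
  [[-1, 0, 8], 0],
  [[-1, 0, 12], 0],
  [[-1, 0, 15], 0],
  [[-1, 0, 17], 0],
])

```text
time_s: 25.75
tool_pos: [0.4998, 0.0734, 0.1779]
tool_rot: [-180.0, 0.0, 92.5]
force: [0.3, -0.0, -3.3]
grip_width: 0.0134
grasp_force: 45.0
```

Emit:
arm_command([
  [[0, 0, 1], 0],
  [[0, 0, 2], 0],
  [[0, 0, 3], 0],
  [[0, 0, 4], 0],
  [[0, 0, 4], 0],
], grip_force=12)

```text
time_s: 26.25
tool_pos: [0.4999, 0.0734, 0.1743]
tool_rot: [-180.0, -0.0, 92.5]
force: [-0.3, 0.6, -3.0]
grip_width: 0.015
grasp_force: 12.0
```

Emit:
arm_command([
  [[0, 0, 1], 0],
  [[0, 0, 2], 0],
  [[0, 1, 3], 0],
  [[0, 2, 4], 0],
  [[0, 2, 4], 0],
])

```text
time_s: 26.75
tool_pos: [0.5025, 0.0735, 0.1706]
tool_rot: [180.0, -0.0, 92.5]
force: [0.8, -0.1, -1.3]
grip_width: 0.0144
grasp_force: 12.0
```

```bash
python3 lidm.py
```

```text
tilt 27.5 side 0.02 n 56858 ymax 0.1287 xlo/hi -0.0581 0.0842 yaw [np.float64(-1.12), np.float64(-0.1)]
bar top pts 1404 [0.0137 0.0362 0.027 ] ymax 0.051 bar centre rel TCP (box x,-,z) [ 0.0014 -0.     -0.0022] bar via pts [ 0.002  -0.     -0.0019]
tcp [0.5025 0.0735 0.1706] 92.5179824258577
```

Emit:
arm_command([
  [[0, 2, 2], 0],
  [[0, 4, 4], 0],
  [[0, 6, 6], 0],
  [[0, 8, 8], 0],
  [[0, 10, 10.5], 0],
])

```text
time_s: 27.3
tool_pos: [0.5119, 0.074, 0.1594]
tool_rot: [-180.0, 0.0, 92.5]
force: [0.0, -0.1, -3.0]
grip_width: 0.0132
grasp_force: 12.0
```

```bash
python3 lidm.py
```

```text
tilt 14.3 side -0.02 n 59491 ymax 0.1277 xlo/hi -0.0645 0.078 yaw [np.float64(-0.16), np.float64(-0.06)]
bar top pts 1496 [0.0071 0.0361 0.0271] ymax 0.0511 bar centre rel TCP (box x,-,z) [ 0.0011  0.     -0.0016] bar via pts [ 0.0015  0.     -0.0015]
tcp [0.5119 0.074  0.1594] 92.521260164086
```

Emit:
arm_command([
  [[0, 3, 2], 0],
  [[0, 6, 4], 0],
  [[0, 9, 6.5], 0],
  [[0, 12, 9], 0],
  [[0, 14, 11.5], 0],
])

```text
time_s: 27.85
tool_pos: [0.5262, 0.0745, 0.1481]
tool_rot: [-180.0, 0.0, 92.5]
force: [-0.0, -0.8, -2.3]
grip_width: 0.012
grasp_force: 12.0
```

```bash
python3 lidm.py; python3 go.py b,0,0,142,92.55
```

```text
tilt 0.1 side -0.02 n 58648 ymax 0.1258 xlo/hi -0.0706 0.0719 yaw [np.float64(-0.07), np.float64(0.05)]
bar top pts 1510 [0.0007 0.0362 0.0271] ymax 0.0511 bar centre rel TCP (box x,-,z) [ 0.0006  0.     -0.0035] bar via pts [ 0.0006  0.     -0.0035]
tcp [0.5262 0.0745 0.1481] 92.51977279334865
from [526.2  74.5 147.7] yaw 92.5 shift [0.7 1.2 5.7] turn -0.0
```

The lid is level and its plug is partly in the mouth. I'll lower it fully.

Emit:
arm_command([
  [[0, 1, 1], 0],
  [[0, 1, 2], 0],
  [[0, 1, 3], 0],
  [[0, 1, 4], 0],
  [[0, 1, 5], 0],
])

```text
time_s: 28.4
tool_pos: [0.5269, 0.0746, 0.1434]
tool_rot: [180.0, -0.0, 92.5]
force: [0.6, -0.3, -2.3]
grip_width: 0.0118
grasp_force: 12.0
```

Emit:
arm_command([
  [[0, 0, 0.5], 0],
  [[0, 0, 1], 0],
  [[0, 0, 1], 0],
  [[0, 0, 1], 0],
  [[0, 0, 1], 0],
])

```text
time_s: 28.9
tool_pos: [0.527, 0.0746, 0.1432]
tool_rot: [180.0, -0.0, 92.5]
force: [-3.1, -0.9, 6.7]
grip_width: 0.0116
grasp_force: 12.0
```

```bash
python3 lidm.py; python3 go.py b,0,0,143,92.55
```

```text
tilt -0.0 side -0.01 n 58603 ymax 0.1258 xlo/hi -0.0706 0.0718 yaw [np.float64(-0.08), np.float64(-0.37)]
bar top pts 1507 [0.0006 0.0361 0.0271] ymax 0.0511 bar centre rel TCP (box x,-,z) [ 0.0006  0.     -0.0035] bar via pts [ 0.0006  0.     -0.0035]
tcp [0.527  0.0746 0.1432] 92.52020770421814
from [527.   74.6 143.2] yaw 92.5 shift [0.6 0.4 0.2] turn -0.001
```

Emit:
arm_command([
  [[0, 0, 0], 0],
  [[0, 0, 0], 0],
  [[0, 0, 0], 0],
  [[0, 0, -5], 0],
  [[0, 0, -20], 0],
], grip=0.2)

```text
time_s: 29.45
tool_pos: [0.526, 0.0744, 0.1618]
tool_rot: [-179.8, 0.1, 92.5]
force: [0.5, 0.7, 0.0]
grip_width: 0.0339
grasp_force: 0.0
```

Emit:
arm_command([
  [[0, 0, -30], 0],
  [[0, 0, -70], 0],
  [[0, 0, -100], 0],
  [[0, 10, -100], 0],
  [[0, 10, -100], 0],
], grip=-0.2)

```text
time_s: 29.95
tool_pos: [0.5383, 0.0751, 0.2639]
tool_rot: [179.8, -0.0, 92.5]
force: [-1.1, -1.1, -0.3]
grip_width: 0.0516
grasp_force: 0.0
```

```bash
python3 - <<'E'
from meas import *
from go import C,Y
c,s=np.cos(Y),np.sin(Y)
for n in("scene","wrist"):
    im,d,K,T=cam(n);P=pts(d,K,T);D=P[...,:2]-C/1000;L=np.stack([D[...,0]*c+D[...,1]*s,-D[...,0]*s+D[...,1]*c,P[...,2]],-1)
    m=(d>0)&(im.max(-1)<70)&(L[...,0]>.07)&(L[...,0]<.16)&(abs(L[...,1])<.06)&(L[...,2]>.15)&(L[...,2]<.205);q=L[m]
    if len(q)>5: print(n,"sleeve",len(q),np.median(q,0),q.min(0),q.max(0))
    m=(abs(L[...,0])<.09)&(abs(L[...,1])<.14)&(abs(L[...,2]-.118)<.004);q=L[m];print(n,"plate",len(q),np.median(q[:,2]),cv2.minAreaRect((q[:,:2]*1000).astype(np.float32)))
    for a,b in((-.06,-.04),(.045,.06)):
        k=q[(q[:,0]>a)&(q[:,0]<b)]; print(a,np.median(k[:,2]),len(k))
    cv2.imwrite(f"pics/{n}8.png",im)
E
python3 go.py b,122,0,243,92.55
```

```text
scene sleeve 118 [0.11286536 0.00073801 0.18827849] [ 0.10609264 -0.04943658  0.17875593] [0.12583409 0.04808015 0.19270241]
scene plate 1755 0.11755708578303148 ((-2.0566177368164062, 0.9725494384765625), (278.8487548828125, 152.17315673828125), 89.48912811279297)
-0.06 0.11769355709267393 217
0.045 0.11757936610230502 164
wrist sleeve 2459 [0.11549754 0.0122564  0.19022643] [ 0.11074736 -0.03845803  0.18177191] [0.12467419 0.05255713 0.19331507]
wrist plate 33308 0.1177465627987874 ((0.02495574951171875, -4.810028076171875), (269.1711120605469, 145.37661743164062), 89.94375610351562)
-0.06 0.11775548920511936 3824
0.045 0.11773388346815611 2993
from [536.5  74.9 261.7] yaw 92.5 shift [  0.9 112.9  18.7] turn -0.001
```

View pics/wrist8.png

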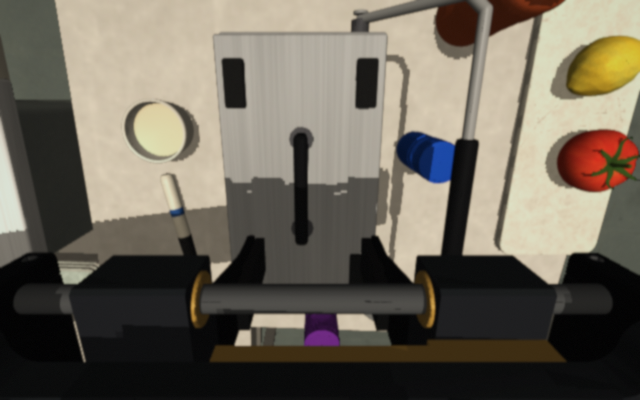

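The wrist view shows the lid seated flat (plate at columns 217–385) and the bail sleeve at column ~460, rows 140–255. Now I'll grip the bail.

Emit:
arm_command([
  [[0, 36, 0], 0],
  [[0, 73, 0], 0],
  [[0, 109, 0], 0],
  [[0, 109, 0], 0],
  [[0, 109, 0], 0],
])

```text
time_s: 30.55
tool_pos: [0.645, 0.0794, 0.2601]
tool_rot: [-179.8, 0.1, 92.5]
force: [-1.1, -1.0, 0.5]
grip_width: 0.0524
grasp_force: 0.0
```

Emit:
arm_command([
  [[0, 0, 20], 0],
  [[0, 0, 45], 0],
  [[0, 0, 65], 0],
  [[0, 0, 74], 0],
  [[0, 0, 74], 0],
])

```text
time_s: 31.05
tool_pos: [0.6441, 0.0799, 0.1874]
tool_rot: [-179.8, -0.0, 92.5]
force: [-0.2, 0.3, 0.7]
grip_width: 0.0523
grasp_force: 0.0
```

```bash
python3 go.py b,118,0,188,92.55
```

```text
from [644.1  79.9 187.4] yaw 92.5 shift [ 0.6  1.1 -0.6] turn -0.0
```

Emit:
arm_command([
  [[0, 0, 0], 0],
  [[0, 0, 0], 0],
  [[0, 0, 0], 0],
  [[0, 0, 0], 0],
  [[0, 0, 0], 0],
], grip=1, grip_force=20)

```text
time_s: 31.55
tool_pos: [0.646, 0.0798, 0.1887]
tool_rot: [180.0, -0.0, 92.5]
force: [0.1, -0.7, 0.3]
grip_width: 0.0203
grasp_force: 0.0
```

Emit:
arm_command([
  [[0, 0, 0], 0],
  [[0, 0, 0], 0],
  [[0, 0, 0], 0],
  [[0, 0, 0], 0],
  [[0, 0, 0], 0],
])

```text
time_s: 32.05
tool_pos: [0.6458, 0.0798, 0.1885]
tool_rot: [-180.0, -0.0, 92.5]
force: [-1.5, -0.4, 2.0]
grip_width: 0.0155
grasp_force: 20.0
```

```bash
python3 - <<'E'
import numpy as np
from h import env
from go import C,Y
o=env.get_obs();d=o['tool_pos'][:2]*1000-C;x=d[0]*np.cos(Y)+d[1]*np.sin(Y);z=o['tool_pos'][2]*1000
print("box x",x,"z",z,o['grip_width'],o['force'])
bx=x; ph0=np.pi-np.arccos(min(1,(bx-50)/111)); b=lambda p:np.array([50-111*np.cos(p),95+111*np.sin(p)])
off=z-b(ph0)[1]; print("phi0",np.degrees(ph0),"tcp-bar z",off)
e=np.radians(17.8);ph=np.linspace(ph0,e,21)
for i in range(0,20,5): print([[0,float((b(ph[i+j])-b(ph[i]))[0].round(1)),float(-(b(ph[i+j])-b(ph[i]))[1].round(1))] for j in range(1,6)])
E
```

```text
box x 118.57079058037566 z 188.46481056924736 0.015513682060156615 [-1.48155004 -0.3859638   2.04340896]
phi0 128.15236791823656 tcp-bar z 6.17765985860575
[[0, -8.7, -6.2], [0, -18.0, -11.5], [0, -27.7, -15.9], [0, -37.8, -19.4], [0, -48.2, -21.8]]
[[0, -10.6, -1.5], [0, -21.3, -1.9], [0, -31.9, -1.3], [0, -42.5, 0.3], [0, -52.8, 3.0]]
[[0, -10.1, 3.6], [0, -19.7, 8.2], [0, -28.9, 13.7], [0, -37.5, 20.0], [0, -45.5, 27.1]]
[[0, -7.2, 7.9], [0, -13.7, 16.4], [0, -19.3, 25.5], [0, -24.0, 35.1], [0, -27.7, 45.1]]
```

Emit:
arm_command([
  [[0, -8.7, -6.2], 0],
  [[0, -18, -11.5], 0],
  [[0, -27.7, -15.9], 0],
  [[0, -37.8, -19.4], 0],
  [[0, -48.2, -21.8], 0],
])

```text
time_s: 32.55
tool_pos: [0.5989, 0.0778, 0.2125]
tool_rot: [179.7, -0.1, 92.5]
force: [5.7, 0.6, 2.0]
grip_width: 0.0153
grasp_force: 20.0
```

Emit:
arm_command([
  [[0, -10.6, -1.5], 0],
  [[0, -21.3, -1.9], 0],
  [[0, -31.9, -1.3], 0],
  [[0, -42.5, 0.3], 0],
  [[0, -52.8, 3], 0],
])

```text
time_s: 33.05
tool_pos: [0.547, 0.0757, 0.2127]
tool_rot: [179.5, -0.2, 92.5]
force: [-1.7, -0.5, 18.8]
grip_width: 0.0127
grasp_force: 22.3
```

Emit:
arm_command([
  [[0, -10.1, 3.6], 0],
  [[0, -19.7, 8.2], 0],
  [[0, -28.9, 13.7], 0],
  [[0, -37.5, 20], 0],
  [[0, -45.5, 27.1], 0],
])

```text
time_s: 33.55
tool_pos: [0.4953, 0.0736, 0.1827]
tool_rot: [-179.6, -0.2, 92.6]
force: [-12.1, 0.3, 14.2]
grip_width: 0.0072
grasp_force: 16.5
```

Emit:
arm_command([
  [[0, -7.2, 7.9], 0],
  [[0, -13.7, 16.4], 0],
  [[0, -19.3, 25.5], 0],
  [[0, -23, 33], 0],
  [[0, -23, 33], 0],
])

```text
time_s: 34.05
tool_pos: [0.4754, 0.0722, 0.146]
tool_rot: [-179.9, 0.0, 92.5]
force: [0.6, 0.2, -0.1]
grip_width: 0.0002
grasp_force: 0.0
```

```bash
python3 go.py b,-55.7,0,132,92.55; python3 - <<'E'
from meas import *
im,d,K,T=cam("scene");cv2.imwrite("pics/s9.png",im[120:270,240:430].repeat(4,0).repeat(4,1))
E
```

```text
from [475.4  72.2 146. ] yaw 92.5 shift [ 0.8 -3.7 14. ] turn -0.0
```

View pics/s9.png

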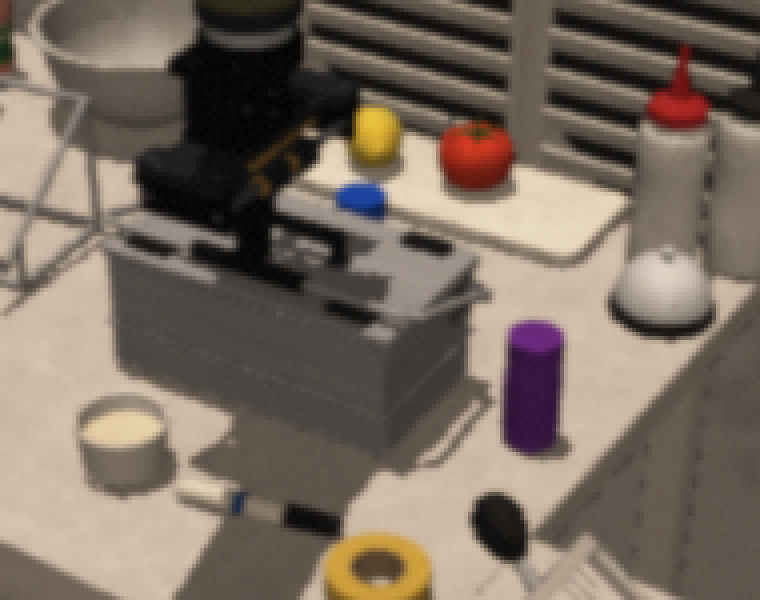

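The grip slid off the sleeve near the end, and the bail now lies almost down under the closed fingertips at (260–370, 265–305). I'll press it home from above.

Emit:
arm_command([
  [[0, -2, 0], 0],
  [[0, -4, 0], 0],
  [[0, -4, 0.5], 0],
  [[0, -4, 1], 0],
  [[0, -4, 1.5], 0],
])

```text
time_s: 34.6
tool_pos: [0.4727, 0.0722, 0.1456]
tool_rot: [180.0, 0.0, 92.5]
force: [-0.1, -0.5, 0.8]
grip_width: 0.0006
grasp_force: 0.0
```

Emit:
arm_command([
  [[0, 0, 0.4], 0],
  [[0, 0, 0.8], 0],
  [[0, 0, 1.2], 0],
  [[0, 0, 1.6], 0],
  [[0, 0, 1.6], 0],
])

```text
time_s: 35.1
tool_pos: [0.4727, 0.0722, 0.1452]
tool_rot: [180.0, -0.0, 92.5]
force: [-3.3, -0.4, 8.8]
grip_width: 0.0007
grasp_force: 4.6
```

Emit:
arm_command([
  [[0, 0, 0.5], 0],
  [[0, 0, 1], 0],
  [[0, 0, 1.5], 0],
  [[0, 0, 1.5], 0],
  [[0, 0, 1.5], 0],
])

```text
time_s: 35.6
tool_pos: [0.4728, 0.0722, 0.145]
tool_rot: [180.0, -0.1, 92.5]
force: [-6.9, -2.4, 18.3]
grip_width: 0.0002
grasp_force: 9.1
```

Stiff at 18 N, so the bar is bearing on the pads. I'll retreat and check.

Emit:
arm_command([
  [[0, 0, -5], 0],
  [[0, 0, -20], 0],
  [[0, 0, -60], 0],
  [[0, -20, -100], 0],
  [[0, -40, -140], 0],
])

```text
time_s: 36.1
tool_pos: [0.432, 0.0702, 0.2835]
tool_rot: [-180.0, 0.0, 92.5]
force: [0.5, 0.3, -0.9]
grip_width: 0.0007
grasp_force: 0.0
```

Emit:
arm_command([
  [[20, 0, -20], 0],
  [[60, 0, -20], 0],
  [[100, 0, -20], 0],
  [[150, 0, -20], 0],
  [[200, 0, -20], 0],
])

```text
time_s: 36.6
tool_pos: [0.4236, 0.2718, 0.3025]
tool_rot: [180.0, -0.0, 92.5]
force: [0.2, -0.3, 0.1]
grip_width: 0.0004
grasp_force: 0.0
```

```bash
python3 - <<'E'
from meas import *
from go import C,Y
c,s=np.cos(Y),np.sin(Y)
for n in("scene","top"):
    im,d,K,T=cam(n);P=pts(d,K,T);D=P[...,:2]-C/1000;L=np.stack([D[...,0]*c+D[...,1]*s,-D[...,0]*s+D[...,1]*c,P[...,2]],-1)
    m=(d>0)&(im.max(-1)<70)&(L[...,0]>-.08)&(L[...,0]<-.035)&(abs(L[...,1])<.048)&(L[...,2]>.122)&(L[...,2]<.16);q=L[m]
    print(n,"sleeve",len(q),np.median(q,0),np.percentile(q[:,2],95))
    m=(abs(L[...,0])<.09)&(abs(L[...,1])<.13)&(abs(L[...,2]-.118)<.004);print("plate z",np.median(L[m][:,2]))
    for nm,xy in(("ram",(.361,.107)),("mill",(.40,-.427)),("timer",(.323,.359)),("sauce",(.69,.25))):
        k=P[(np.hypot(P[...,0]-xy[0],P[...,1]-xy[1])<.06)&(P[...,2]>.02)&(P[...,2]<.25)]
        Q=np.load(n+"P.npy");j=Q[(np.hypot(Q[...,0]-xy[0],Q[...,1]-xy[1])<.06)&(Q[...,2]>.02)&(Q[...,2]<.25)]
        print(nm,k.mean(0).round(3) if len(k) else None,j.mean(0).round(3) if len(j) else None)
    if n=="scene": cv2.imwrite("pics/s10.png",im[100:300,220:486].repeat(3,0).repeat(3,1))
E
```

```text
scene sleeve 142 [-0.06004878 -0.0021144   0.13219028] 0.1367899607432286
plate z 0.11750651172011156
ram [0.359 0.11  0.032] [0.359 0.111 0.032]
mill [ 0.387 -0.429  0.087] [ 0.387 -0.429  0.087]
timer None [0.343 0.341 0.04 ]
sauce [0.683 0.24  0.123] [0.683 0.236 0.117]
top sleeve 179 [-0.05554363  0.00265537  0.1355539 ] 0.13893304962551795
plate z 0.11802093314364392
ram [0.359 0.109 0.031] [0.359 0.109 0.03 ]
mill [ 0.401 -0.417  0.101] [ 0.401 -0.417  0.101]
timer None [0.324 0.36  0.056]
sauce [0.687 0.243 0.128] [0.687 0.241 0.129]
```

View pics/s10.png

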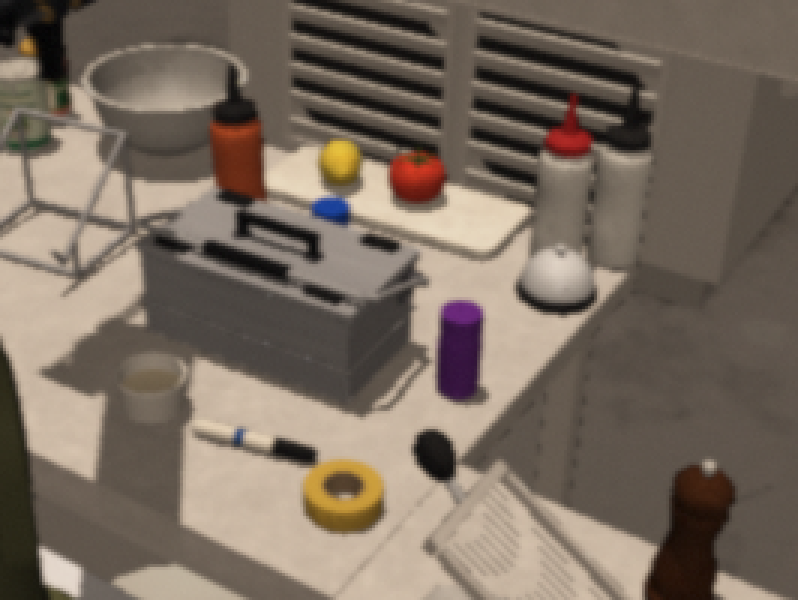

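The crop shows the lid seated flat, the bail sleeve down on its front edge at (245,260), and the ramekin, mill and sauce bottle where they were. Neither measured view gave a reading on the timer this time. Handing in.

```bash
python3 -c "
from cell import env
print(env.sign_off())"
```

```text
the job is handed in; nothing more can be done
None
```

I handed the job in at about 37 s of the 72 s: the salt shaker and herb jar are standing in the box's two empty compartments, the lid is seated level on the rim, and the bail is pressed down on it; the ramekin, mill and bottle did not move, but the last pictures gave no reading on the timer, so I could not confirm it.

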